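# Lock a centrifuge rotor and fit its socket key

## Task

The rotor on the grey service stand is to come off its drive adapter. First push the red locking knob of the stand home to its end stop so that the rotor cannot turn; then try the socket keys on the hex nut on top of that rotor until you have the one that fits, that is, the smallest one that goes all the way down over the nut (a bigger one goes down too but has slack). Finish with that key fully seated on the nut, upright and still held in the gripper, the lock home, the other keys upright on posts of their wooden block, and nothing else on the bench disturbed.

Things in the scene. Friction and masses are not known exactly. Their poses are not given: they have to be found in the camera images.
- stand: grey rotor service stand fixed to the bench, plate 124 mm (x) by 235 mm (y), top face 12 mm above the bench. Origin on the bench under the spindle axis on which the rotor sits; the plate reaches from y = -165 to +70 mm. The lock slide lies on its -y side
- lock (a joint): travel of the lock slide in m along the stand's +y, towards the rotor: 0 = open, 0.030 = fully home at the end stop. It stays where it is left; it takes about 2 N to slide. Going in, its round bolt nose slips between two of the 12 index pins under the rotor, which start within 4 degrees of the right place, and turns the rotor there; then the rotor is held within 2 degrees
- lock_knob (a point): middle of the upright round red knob of the lock slide, 19 mm in diameter, 24 mm tall, about 44 mm above the bench (knob top 56 mm); moves with the slide; its axes are those of the stand
- rotor_a: drive adapter of the silver rotor with 12 small tube bores, 102 mm in diameter, hub top 60 mm above the bench, free to turn until locked. It sits either on the stand or on the black storage cradle (a plate 124 mm square, 150 mm behind the stand's spindle). Origin on the rotor's axis, 12 mm above the bench
- rotor_b: the same for the dark rotor with 8 larger tube bores
- nut_a (a point): centre of the underside of the silver rotor's steel hex nut, 60 mm above the bench, where it meets the flat hub; turns with the rotor; x is normal to one of its six flats. Nut 13 mm tall, top edge bevelled 1.2 mm, a threaded end stands 1 mm higher. The two rotors' nuts differ; width across flats not known beforehand, 16 to 23 mm
- nut_b (a point): the same for the dark rotor's nut
- stand_spindle (a point): point on the spindle axis of the stand at the height of the underside of the nut, 60 mm above the bench; the rotor to be worked on is the one whose nut is here
- key_block: wooden block fixed to the bench, 62 mm (x) by 196 mm (y), top 14 mm above the bench, with three upright posts 14 mm in diameter and 12 mm tall at y = -62, 0 and +62 mm; each key stands on the block with its socket over a post. Origin on the bench under the block's centre. A blue waste bin 0.38 m tall stands behind it, its front at about x = 0.61 m
- key_blue: socket key, blue grip, for 17 mm nuts: hex opening 18.5 mm across flats, 16 mm deep, socket outside 28 mm, height 92 mm, 0.16 kg. Origin: centre of the open lower rim, z up the key, x normal to a flat of the opening and to the grip's broad faces. Grip: upright wing 14 mm thick (x), 46 wide (y), 34 tall, middle 75 mm above the origin. Its post varies. Seated, its rim rests on the rotor's hub
- key_red: the same key with a red grip for 22 mm nuts: opening 23.5 mm across flats, socket outside diameter 34 mm, other sizes alike
- key_yellow: the same key with a yellow grip for 27 mm nuts: opening 28.5 mm across flats, socket outside diameter 39 mm, other sizes alike
- beaker: small glass beaker, 53 mm in diameter, 70 mm tall, bystander at the back; origin under its centre
- specimen_cup: cup with yellow screw cap, 51 mm in diameter, 64 mm tall, bystander; origin under its centre
- iodine_dropper: brown dropper bottle, 33 mm in diameter, 102 mm tall, bystander; origin under its centre
- petri_1: petri dish, 60 mm in diameter, 16 mm high, bystander at the right; origin under its centre
Not all that is in view belongs to the job. Leave any green look-alike of the key_yellow alone.

How it is judged (in metres and radians):
On the way, in this order (a step that is already met when the one before it is completed fails the run):
1. the lock slide is pushed home while all keys still stand on their block (value of joint lock above 0.027 m and z of each of key_blue, key_red, key_yellow in the frame of key_block below 0.018 m), for 0.2 s.
2. the fitting key is fully seated on the nut of the rotor on the stand, with the lock home (value of joint lock above 0.027 m and ((horizontal distance between nut_a and stand_spindle below 0.01 m and horizontal distance between key_blue and nut_a below 0.004 m and z of key_blue in the frame of nut_a below 0.004 m and angle between key_blue's own z axis and vertical below 0.1 rad) or (horizontal distance between nut_b and stand_spindle below 0.01 m and horizontal distance between key_red and nut_b below 0.004 m and z of key_red in the frame of nut_b below 0.004 m and angle between key_red's own z axis and vertical below 0.1 rad))), for 0.2 s.
At the end, for the whole second after the job is handed in: Lock 27 mm or more in; the fitting key on the nut of the rotor on the stand: rim within 4 mm of the hub, axis within 4 mm, tilt under 0.1 rad, gripped with over 2 N, at rest; the other two keys on the block, rim within 4 mm of its top, tilt under 0.12 rad (value of joint lock above 0.027 m and ((horizontal distance between nut_a and stand_spindle below 0.01 m and horizontal distance between key_blue and nut_a below 0.004 m and z of key_blue in the frame of nut_a below 0.004 m and angle between key_blue's own z axis and vertical below 0.1 rad and contact force between the fingers and key_blue above 2 N and linear speed of key_blue below 0.02 m/s and horizontal distance between the grasp point and key_blue below 0.03 m and z of the grasp point in the frame of key_blue between 0.04 and 0.105 m and z of key_red in the frame of key_block between 0.008 and 0.018 m and x of key_red in the frame of key_block between -0.02 and 0.02 m and y of key_red in the frame of key_block between -0.085 and 0.085 m and angle between each of key_red, key_yellow's own z axis and vertical below 0.12 rad and z of key_yellow in the frame of key_block between 0.008 and 0.018 m and x of key_yellow in the frame of key_block between -0.02 and 0.02 m and y of key_yellow in the frame of key_block between -0.085 and 0.085 m) or (horizontal distance between nut_b and stand_spindle below 0.01 m and horizontal distance between key_red and nut_b below 0.004 m and z of key_red in the frame of nut_b below 0.004 m and angle between key_red's own z axis and vertical below 0.1 rad and contact force between the fingers and key_red above 2 N and linear speed of key_red below 0.02 m/s and horizontal distance between the grasp point and key_red below 0.03 m and z of the grasp point in the frame of key_red between 0.04 and 0.105 m and z of key_blue in the frame of key_block between 0.008 and 0.018 m and x of key_blue in the frame of key_block between -0.02 and 0.02 m and y of key_blue in the frame of key_block between -0.085 and 0.085 m and angle between each of key_blue, key_yellow's own z axis and vertical below 0.12 rad and z of key_yellow in the frame of key_block between 0.008 and 0.018 m and x of key_yellow in the frame of key_block between -0.02 and 0.02 m and y of key_yellow in the frame of key_block between -0.085 and 0.085 m))); the arm keeps its last pose, push and grip.
It fails at once if a bystander is pushed more than 30 mm or tipped (distance of any of beaker, specimen_cup, iodine_dropper, petri_1 from where it was at the start of the episode above 0.03 m or angle between any of beaker, specimen_cup, iodine_dropper's own z axis and vertical above 0.6 rad).
It also fails if it takes over 67 s, if anything falls off the work surface, if the arm or the gripper's body presses on something with over 40 N, if the wrist force passes 120 N, or if a joint passes its speed limit or range.

## Robot

A 6-joint arm with a two-finger parallel gripper is mounted at the origin on a cart in front of the work surface, level with it; the furniture and walls round the work are solid. World frame = base frame: x ahead of the robot, y to its left, z up, the work surface at z = 0. Lengths are in m, angles in degrees, forces in N, time in s.
With the tool pointing down it reaches from about 0.35 to 0.875 m from the base axis. Payload 4.2 kg.
Tool frame: the origin (TCP) lies on the centre line of the jaws, within the pads' length; the fingertips stand 19 mm ahead of it and the grasp point (between the pads) is the TCP; x points along the fingers, y is the direction in which the jaws open and shut, and the axes are right-handed (so a half turn about x gives the same grasp; the last joint's range is limited). The gripper opens to 87 mm and grips with 3 to 60 N. Pads are 19 mm wide; open, the fingers measure 117 mm over their backs; the gripper's body (75 mm by 190 mm) begins 51 mm behind the grasp point.
Start: joints at [85.634, 22.042, 0.453, 0, -68.411, -14.817], TCP at [0.205, 0.59, 0.218] pointing down, gripper open.
Joint ranges: [-179.83, 179.83], [-69.29, 118.12], [-61.27, 80.66], [-181.25, 117.63], [-171.15, -9.14], [-177.46, 177.46]. Speed limits (degrees/s): [159.86, 159.86, 180, 180, 180, 180].

## Interface

Orientations are given as a 3x3 rotation matrix whose columns are the frame's x, y, z axes.
In Python, from station import r, viewer, job, spotter gives the robot as it stands.
- The arm moves only by the tool play_rows, never from a script. Its argument "commands" is a list of rows, each an object of numbers: "fingers": the gripper command: -1 is fully open, 1 is shut, values between are in proportion; "tx", "ty", "tz": the shift along the tool's x, y, z normalised to -1 to 1, where 1 is 750 mm; "ax", "ay", "az": the turn, a rotation vector about the tool's x, y, z normalised to -1 to 1, where 1 is pi rad. In form: [{"fingers": .., "tx": .., "ty": .., "tz": .., "ax": .., "ay": .., "az": ..}, ...]. A call has 1 to 5 rows; each row is the pose to reach, as a shift and turn from the pose commanded when the call began, along the tool's axes at that moment, turning the shorter way round; what a row does not reach only later rows make up. A row lasts 1/12 s, in which the tool goes at most 41.7 mm and 7.16 degrees, less where a joint would pass 70% of its speed; a pose out of reach is approached as far as the arm can. A call with a number of a shift or a turn outside -1 to 1 is refused whole. A call with a gripper value outside its range is refused whole. The fingers move at their own pace and stop on an object; the grip force is fixed at half the most. Time passes only in rows, so rows that repeat a pose let the fingers close. It gives the time, the measured TCP pose, the force and the opening at its end, in the units of the state.
- r.sense(): the state, without advancing time (a new reading comes with each control period).
- viewer.capture(name): name is "side" or "top" or "wrist"; returns a dict with "image" (400x640x3 uint8, red, green, blue), "fx", "fy", "cx", "cy" (pixels), "dist" ([k1, k2, p1, p2, k3] as OpenCV has them; the pictures are not rectified), "R" (3x3) and "t" (3): a world point X has camera coordinates R X + t; the wrist camera has in their place "mount" (4x4, takes a point from camera to tool coordinates, whose origin is the TCP and whose axes are the tool frame's). Camera axes: x right, y down, z forward; pixel columns grow to the right and rows downward; lengths in m; the calibration is good to about 2 mm. A picture is of the moment at which its call begins: read the wrist's pose just before it. There is no depth.
- job.finish_job(): hands the job in, once; it reports no verdict.
Trained networks look in a picture, given as the dict that the camera call returned (one of the last four; its "shot" number tells which), for a name from the list of things; names that differ only in an ending like _2 or _b are one class to them, and where a whole thing is asked for, a point or a joint stands for the part that bears it (a point fixed in the world has none). Each returns a list of dicts, best first, with "score" (0 to 1); they miss things now and then, are a little off and sometimes report something else, mostly with a low value. They report only what shows in the picture. A call takes as long as a camera call. They do not tell look-alikes from the thing itself.
- spotter.find_in(name, picture): "uv" ([column, row] in pixels, amid what is visible of it).
- spotter.silhouettes(name, picture): "region" (400x640 bool, what is visible of it) and "uv" ([column, row] in pixels, amid what is visible of it).
The state is a dict: "time_s": time; "joints": joint angles; "joint_velocities": joint speeds; "effort": joint torques, N m; "tcp_pos": TCP position; "ee_rot": TCP orientation; "wrist_force": force on the tool from outside, world axes, zero at the start; "moment": the same for the moment, N m; "gripper_width": opening from 0.0 (shut) to 1.0 (fully open).
Only numpy, scipy, OpenCV 4.12 (cv2) and the standard library are available. Lean on these libraries where they do the work, as an engineer would, in place of code of your own. Each camera call takes 0.05 s, during which the arm holds its last target. There are 200 camera calls.

## Working session

There is one attempt and no reset: what is moved stays moved. The work goes in short steps, Python scripts to look and compute and a tool call to move; the robot and the scene stay as the last step left them, time stands still between calls to the robot, and variables do not carry over. Pictures are saved under pics/ and viewed, about 8 in all and at most 12, crops included, and the job is handed in when it is done.

Besides the shell and the picture viewer there is one more tool, called after ">>>" as name(argument=value, ...), one argument or row to a line, values as JSON. play_rows: Moves the arm, as the interface text tells. Its arguments: {"type":"object","properties":{"commands":{"type":"array"}},"required":["commands"]}

```bash
mkdir -p pics; ls; python3 - <<'E'
from station import r, viewer, job, spotter
import cv2,numpy as np,pickle
s=r.sense();print(s)
ps=[viewer.capture(n) for n in("side","top")]
for p in ps: print({k:v for k,v in p.items() if k!="image"})
pickle.dump(ps,open("first.pkl","wb"))
for n in("side","top"): pass
cv2.imwrite("pics/side0.png",ps[0]["image"][...,::-1]);cv2.imwrite("pics/top0.png",ps[1]["image"][...,::-1])
for nm in["key_blue","key_red","key_yellow","lock_knob","nut_a","nut_b","key_block","rotor_a","rotor_b","stand"]:
  for p,c in zip(ps,("side","top")):
    print(nm,c,[(np.round(d["uv"]).tolist(),round(d["score"],2)) for d in spotter.find_in(nm,p)[:3]])
E
```

```text
pics
{'time_s': 0.0, 'joints': array([ 8.56339256e+01,  2.20938987e+01,  3.79689379e-01, -3.00919216e-02,
       -6.84104397e+01, -1.48182762e+01]), 'joint_velocities': array([-0.09253869,  0.03927195, -0.01693299, -0.0248982 ,  0.02041569,
        0.02273823]), 'effort': array([ 6.05781370e-04, -3.90665138e+01,  1.87402081e+01,  4.21963155e+00,
        1.09805490e-02, -1.95254538e-04]), 'tcp_pos': array([0.20513849, 0.58972884, 0.21652308]), 'ee_rot': array([[-6.52556383e-04, -3.28790980e-01, -9.44402491e-01],
       [-2.13199599e-03, -9.44400089e-01,  3.28791617e-01],
       [-9.99997514e-01,  2.22801739e-03, -8.47067449e-05]]), 'wrist_force': array([-0.10774564,  0.40006499,  0.38278346]), 'moment': array([-0.03425684,  0.00698659,  0.0038715 ]), 'gripper_width': 1.0004665601705296}
{'fx': 430.936599978965, 'fy': 430.936599978965, 'cx': 322.20499320665374, 'cy': 206.404754968474, 'dist': array([-0.09023349,  0.        ,  0.        ,  0.        ,  0.        ]), 'R': array([[ 0.19011676, -0.98150501,  0.02243936],
       [-0.49069598, -0.11479433, -0.86373591],
       [ 0.85033704, 
[... 950 characters left out ...]
0], 0.84)]
nut_a top [([230.0, 258.0], 0.76), ([229.0, 203.0], 0.58)]
nut_b side [([226.0, 199.0], 0.87), ([206.0, 236.0], 0.84)]
nut_b top [([230.0, 258.0], 0.76), ([229.0, 203.0], 0.58)]
key_block side [([346.0, 275.0], 0.6), ([209.0, 234.0], 0.44)]
key_block top [([344.0, 270.0], 0.71)]
rotor_a side [([223.0, 204.0], 0.7), ([206.0, 234.0], 0.63)]
rotor_a top [([231.0, 257.0], 0.86), ([375.0, 270.0], 0.34), ([332.0, 272.0], 0.23)]
rotor_b side [([223.0, 204.0], 0.7), ([206.0, 234.0], 0.63)]
rotor_b top [([231.0, 257.0], 0.86), ([375.0, 270.0], 0.34), ([332.0, 272.0], 0.23)]
stand side [([247.0, 249.0], 0.83), ([209.0, 238.0], 0.16)]
stand top [([268.0, 253.0], 0.93), ([376.0, 268.0], 0.7)]
```

```bash
python3 - <<'E'
import cv2,pickle,numpy as np
ps=pickle.load(open("first.pkl","rb"))
a=cv2.resize(ps[0]["image"][150:330,130:450,::-1],(800,450),interpolation=cv2.INTER_CUBIC)
cv2.imwrite("pics/s1.png",a)
a=cv2.resize(ps[1]["image"][120:330,160:460,::-1],(800,560),interpolation=cv2.INTER_CUBIC)
cv2.imwrite("pics/t1.png",a)
E
```

```text
(no output)
```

View pics/s1.png

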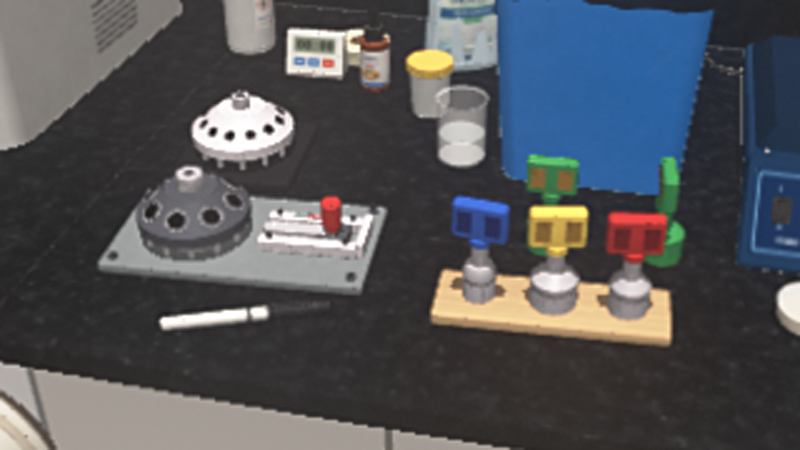

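View pics/t1.png

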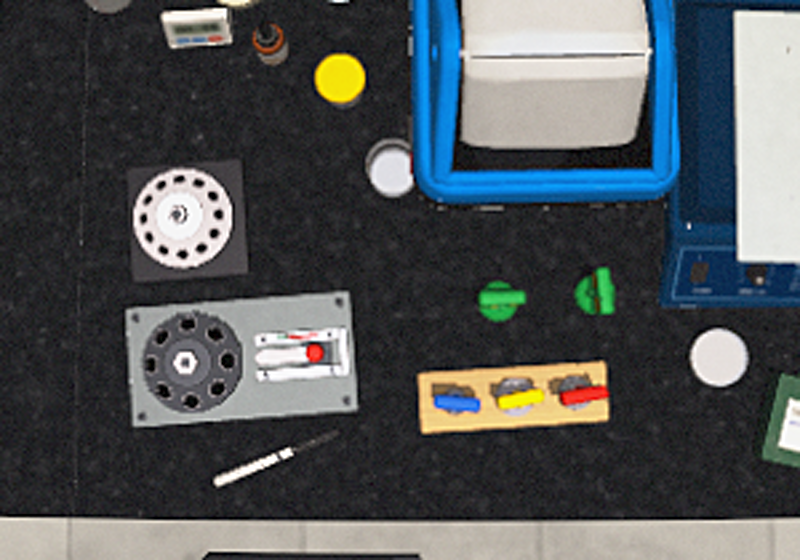

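```bash
cat > h.py <<'E'
from station import r, viewer, job, spotter
import cv2,numpy as np,pickle
from scipy.spatial.transform import Rotation as Ro
def cap(n):
    s=r.sense(); p=viewer.capture(n)
    if "mount" in p:
        T=np.eye(4);T[:3,:3]=s["ee_rot"];T[:3,3]=s["tcp_pos"];W=np.linalg.inv(T@p["mount"]);p["R"]=W[:3,:3];p["t"]=W[:3,3]
    return p
def K(p): return np.array([[p["fx"],0,p["cx"]],[0,p["fy"],p["cy"]],[0,0,1]])
def ray(p,uv):
    q=cv2.undistortPoints(np.float64([[uv]]),K(p),np.float64(p["dist"]))[0,0]
    d=p["R"].T@np.r_[q,1];return -p["R"].T@p["t"],d/np.linalg.norm(d)
def tri(obs):
    A=np.zeros((3,3));b=np.zeros(3);rs=[ray(*o) for o in obs]
    for o,d in rs: M=np.eye(3)-np.outer(d,d);A+=M;b+=M@o
    X=np.linalg.solve(A,b);return X,max(np.linalg.norm(np.cross(X-o,d)) for o,d in rs)
def atz(p,uv,z):
    o,d=ray(p,uv);return o+d*(z-o[2])/d[2]
def proj(p,X):
    return cv2.projectPoints(np.float64(X).reshape(-1,1,3),cv2.Rodrigues(p["R"])[0],p["t"],K(p),np.float64(p["dist"]))[0][:,0]
def go(X,yaw=None):
    """shift in tool axes (normalised) from measured pose to X pointing down; jaw axis at yaw deg"""
    s=r.sense();R=s["ee_rot"];d=R.T@(np.array(X)-s["tcp_pos"])/.75
    print("t",np.round(d,4),end=" ")
    if yaw is not None:
        best=None
        for k in(0,180):
            a=np.radians(yaw+k);y=np.array([np.cos(a),np.sin(a),0]);x=np.array([0,0,-1.]);T=np.c_[x,y,np.cross(x,y)]
            v=Ro.from_matrix(R.T@T).as_rotvec()/np.pi
            print("a",np.round(v,4),end=" ")
    print()
E
python3 - <<'E'
from h import *
ps=pickle.load(open("first.pkl","rb"))
for n,a,b in[("knob",(261,239),(274,252)),("nut",(206,222),(230,257))]: print(n,tri([(ps[0],a),(ps[1],b)]))
P=ps[1]
# stand plate corners (top crop coords /2.667)
f=lambda u,v:(160+u*300/800,120+v*210/560)
for z,L in((.012,[(126,310),(350,292),(358,409),(133,427)]),(.014,[(419,374),(606,361),(609,418),(421,433)])):
    C=np.array([atz(P,f(*q),z) for q in L]);print(np.round(C,4));
    print("cen",C.mean(0).round(4),"yaw ydir",[np.degrees(np.arctan2(*(C[i]-C[j])[[1,0]])).round(1)for i,j in((0,1),(3,2),(0,3),(1,2))])
for n,u in("blue",(456,404)),("yellow",(520,399)),("red",(583,396)): print(n,atz(P,f(*u),.1).round(4))
p=cap("wrist")
print(p["mount"].round(3),p["fx"],p["cx"],p["cy"])
E
```

```text
knob (array([ 0.49433228, -0.05282899,  0.02906109]), np.float64(0.0032386663331697954))
nut (array([0.47901221, 0.0642011 , 0.06643415]), np.float64(0.00022749805586759356))
[[ 0.5356  0.1384  0.012 ]
 [ 0.5561 -0.0955  0.012 ]
 [ 0.435  -0.1049  0.012 ]
 [ 0.4144  0.1284  0.012 ]]
cen [0.4853 0.0166 0.012 ] yaw ydir [np.float64(95.0), np.float64(95.1), np.float64(4.7), np.float64(4.4)]
[[ 0.4714 -0.1678  0.014 ]
 [ 0.4852 -0.3624  0.014 ]
 [ 0.4262 -0.3652  0.014 ]
 [ 0.4107 -0.1701  0.014 ]]
cen [ 0.4484 -0.2664  0.014 ] yaw ydir [np.float64(94.1), np.float64(94.5), np.float64(2.2), np.float64(2.7)]
blue [ 0.4433 -0.203   0.1   ]
yellow [ 0.4483 -0.2652  0.1   ]
red [ 0.4511 -0.3267  0.1   ]
[[-0.    -0.286  0.958 -0.166]
 [ 1.     0.001  0.001 -0.   ]
 [-0.001  0.958  0.286 -0.077]
 [ 0.     0.     0.     1.   ]] 348.97367712903707 321.6052497910766 196.4179804471348
```

```bash
python3 - <<'E'
from h import *
ps=pickle.load(open("first.pkl","rb"))
for uv in((130,210),(130,200),(160,190)): print(atz(ps[0],uv,0))
go([.485,-.03,.25],-175.1)
E
```

```text
[0.58359316 0.3346306  0.        ]
[0.63132983 0.36482351 0.        ]
[0.70261567 0.31329116 0.        ]
t [-0.0431  0.6586 -0.6239] a [ 0.3662 -0.     -0.    ] a [-0.6338  0.     -0.    ]
```

>>> play_rows(
  commands=[
    {"fingers":-1,"tx":-0.0431,"ty":0.6586,"tz":-0.6239,"ax":0.3662,"ay":0,"az":0},
    {"fingers":-1,"tx":-0.0431,"ty":0.6586,"tz":-0.6239,"ax":0.3662,"ay":0,"az":0},
    {"fingers":-1,"tx":-0.0431,"ty":0.6586,"tz":-0.6239,"ax":0.3662,"ay":0,"az":0},
    {"fingers":-1,"tx":-0.0431,"ty":0.6586,"tz":-0.6239,"ax":0.3662,"ay":0,"az":0},
    {"fingers":-1,"tx":-0.0431,"ty":0.6586,"tz":-0.6239,"ax":0.3662,"ay":0,"az":0},
  ],
)

```text
time_s: 1.57
tcp_pos: [0.2913, 0.3987, 0.2277]
ee_rot: [[0.0, -0.822, -0.569], [0.0, -0.569, 0.822], [-1.0, -0.0, 0.0]]
wrist_force: [1.3, -0.9, 0.4]
gripper_width: 0.998
```

```bash
python3 - <<'E'
from h import *
go([.485,-.03,.25],-175.1)
E
```

```text
t [-0.0298  0.113  -0.617 ] a [1.655e-01 0.000e+00 1.000e-04] a [-8.345e-01 -1.000e-04  0.000e+00]
```

>>> play_rows(
  commands=[
    {"fingers":-1,"tx":-0.0298,"ty":0.113,"tz":-0.617,"ax":0.1655,"ay":0,"az":0},
    {"fingers":-1,"tx":-0.0298,"ty":0.113,"tz":-0.617,"ax":0.1655,"ay":0,"az":0},
    {"fingers":-1,"tx":-0.0298,"ty":0.113,"tz":-0.617,"ax":0.1655,"ay":0,"az":0},
    {"fingers":-1,"tx":-0.0298,"ty":0.113,"tz":-0.617,"ax":0.1655,"ay":0,"az":0},
    {"fingers":-1,"tx":-0.0298,"ty":0.113,"tz":-0.617,"ax":0.1655,"ay":0,"az":0},
  ],
)

```text
time_s: 1.98
tcp_pos: [0.3779, 0.2095, 0.238]
ee_rot: [[0.001, -0.996, -0.087], [0.001, -0.087, 0.996], [-1.0, -0.001, 0.001]]
wrist_force: [0.5, 0.4, -1.0]
gripper_width: 0.995
```

```bash
python3 - <<'E'
from h import *
go([.485,-.03,.25],-175.1)
E
```

```text
t [-0.0162 -0.1145 -0.3305] a [0.0005 0.0003 0.0003] a [-9.995e-01 -5.000e-04  4.000e-04]
```

>>> play_rows(
  commands=[
    {"fingers":-1,"tx":-0.0162,"ty":-0.1145,"tz":-0.3305,"ax":0,"ay":0,"az":0},
    {"fingers":-1,"tx":-0.0162,"ty":-0.1145,"tz":-0.3305,"ax":0,"ay":0,"az":0},
    {"fingers":-1,"tx":-0.0162,"ty":-0.1145,"tz":-0.3305,"ax":0,"ay":0,"az":0},
    {"fingers":-1,"tx":-0.0162,"ty":-0.1145,"tz":-0.3305,"ax":0,"ay":0,"az":0},
    {"fingers":-1,"tx":-0.0162,"ty":-0.1145,"tz":-0.3305,"ax":0,"ay":0,"az":0},
  ],
)

```text
time_s: 2.4
tcp_pos: [0.4637, 0.0197, 0.2477]
ee_rot: [[0.001, -0.996, -0.091], [0.001, -0.091, 0.996], [-1.0, -0.001, 0.0]]
wrist_force: [0.3, 0.6, -0.1]
gripper_width: 0.998
```

```bash
cat >> h.py <<'E'
def look(tag):
    p=cap("wrist");pickle.dump(p,open(tag+".pkl","wb"))
    D={}
    for nm in["lock_knob","nut_b","key_blue","key_red","key_yellow","key_block"]:
        L=spotter.silhouettes(nm,p);D[nm]=L
        print(nm,[(np.round(d["uv"],1).tolist(),round(d["score"],2),int(d["region"].sum())) for d in L[:4]])
    pickle.dump(D,open(tag+"_d.pkl","wb"))
    cv2.imwrite("pics/"+tag+".png",p["image"][...,::-1]);return p,D
E
python3 - <<'E'
from h import *
look("w1")
print(r.sense()["tcp_pos"]);go([.485,-.03,.25],-175.1)
E
```

```text
lock_knob []
nut_b [([171.9, 200.9], 0.94, 6322), ([304.5, 201.0], 0.59, 6082)]
key_blue [([14.9, 113.5], 0.3, 884)]
key_red [([27.6, 36.7], 0.71, 2883), ([14.0, 111.8], 0.48, 964)]
key_yellow []
key_block []
[0.46295841 0.02272007 0.24709118]
t [-0.0039 -0.0227 -0.0727] a [0.0023 0.0001 0.    ] a [-9.977e-01 -0.000e+00  1.000e-04]
```

View pics/w1.png

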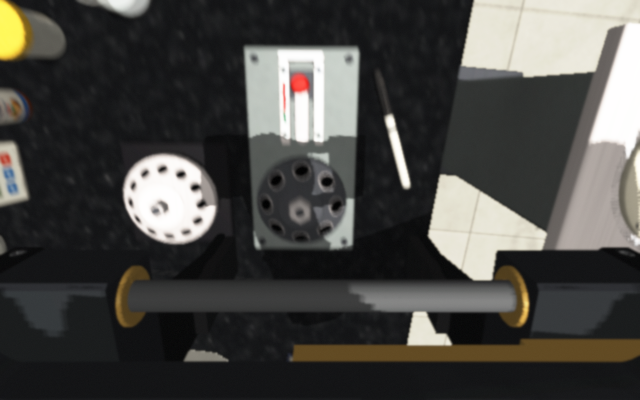

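```bash
cat >> h.py <<'E'
def red(p,box=None):
    im=p["image"].astype(int);m=(im[...,0]>120)&(im[...,1]<70)&(im[...,2]<70)
    if box: mm=np.zeros_like(m);u0,v0,u1,v1=box;mm[v0:v1,u0:u1]=1;m&=mm
    n,l,st,c=cv2.connectedComponentsWithStats(m.astype(np.uint8))
    k=1+np.argsort(-st[1:,4])[:3];return [(st[i].tolist(),c[i].round(1).tolist()) for i in k]
E
python3 - <<'E'
from h import *
ps=pickle.load(open("first.pkl","rb"));w=pickle.load(open("w1.pkl","rb"))
a=red(ps[0],(240,210,290,260));b=red(ps[1],(265,240,290,265));c=red(w,(270,50,330,110))
print(a,b,c)
A=(ps[0],a[0][1]);B=(ps[1],b[0][1]);C=(w,c[0][1])
for o in([A,B],[A,C],[B,C],[A,B,C]): print(tri(o))
print("knob at z.056",atz(w,c[0][1],.056),atz(w,c[0][1],.05))
print("nut from w",atz(w,(300,211),.074),tri([(w,(300,211)),(ps[1],(229.5,256)),(ps[0],(205,219))]))
y=np.array([-np.sin(np.radians(4.9)),np.cos(np.radians(4.9)),0]);print(y)
E
```

```text
[([259, 231, 8, 12, 62], [262.2, 236.8]), ([261, 228, 5, 2, 5], [263.0, 228.2]), ([258, 229, 2, 2, 2], [258.5, 229.5])] [([275, 249, 6, 7, 33], [277.5, 252.0]), ([269, 246, 3, 1, 3], [270.0, 246.0])] [([291, 81, 6, 10, 38], [292.8, 85.7]), ([304, 78, 5, 10, 34], [306.2, 82.8])]
(array([ 0.49338247, -0.05977475,  0.03660838]), np.float64(5.062719767297735e-05))
(array([ 0.49974431, -0.05955577,  0.03261497]), np.float64(0.0019875780981961893))
(array([ 0.49442824, -0.06222314,  0.08912892]), np.float64(0.0019244382263262794))
(array([ 0.49650338, -0.0599783 ,  0.035128  ]), np.float64(0.003999977690977457))
knob at z.056 [ 0.49855121 -0.06120201  0.056     ] [ 0.49904265 -0.06125511  0.05      ]
nut from w [0.48121526 0.0610066  0.074     ] (array([0.4811867 , 0.06434831, 0.07215853]), np.float64(0.0025484880615850728))
[-0.08541692  0.9963453   0.        ]
```

```bash
python3 - <<'E'
from h import *
go([.494,-.06,.13],-175.1)
E
```

```text
t [ 0.1561 -0.031  -0.1137] a [0.0023 0.0001 0.    ] a [-9.977e-01 -0.000e+00  1.000e-04]
```

>>> play_rows(
  commands=[
    {"fingers":-1,"tx":0.1561,"ty":-0.031,"tz":-0.1137,"ax":0.0023,"ay":0,"az":0},
    {"fingers":-1,"tx":0.1561,"ty":-0.031,"tz":-0.1137,"ax":0.0023,"ay":0,"az":0},
    {"fingers":-1,"tx":0.1561,"ty":-0.031,"tz":-0.1137,"ax":0.0023,"ay":0,"az":0},
    {"fingers":-1,"tx":0.1561,"ty":-0.031,"tz":-0.1137,"ax":0.0023,"ay":0,"az":0},
    {"fingers":-1,"tx":0.1561,"ty":-0.031,"tz":-0.1137,"ax":0.0023,"ay":0,"az":0},
  ],
)

```text
time_s: 3.17
tcp_pos: [0.4916, -0.0613, 0.1257]
ee_rot: [[-0.009, -0.996, -0.083], [-0.001, -0.083, 0.997], [-1.0, 0.009, -0.0]]
wrist_force: [-0.7, 0.2, 0.0]
gripper_width: 1.001
```

```bash
python3 - <<'E'
from h import *
p,D=look("w2")
w=pickle.load(open("w1.pkl","rb"))
c=red(p);print(c,r.sense()["tcp_pos"])
for q in c: print(atz(p,q[1],.056))
E
```

```text
lock_knob [([320.3, 207.0], 0.59, 2203)]
nut_b [([199.6, 350.4], 0.95, 435), ([311.8, 329.6], 0.8, 4068), ([414.8, 11.6], 0.65, 1517)]
key_blue [([412.5, 11.6], 0.57, 1503)]
key_red []
key_yellow []
key_block [([388.3, 40.6], 0.73, 3725)]
[([307, 189, 25, 28, 507], [319.5, 203.8]), ([295, 193, 3, 33, 82], [296.2, 207.5])] [ 0.49500277 -0.05987605  0.1315676 ]
[ 0.49129878 -0.06330603  0.056     ]
[ 0.50760881 -0.05918838  0.056     ]
```

View pics/w2.png

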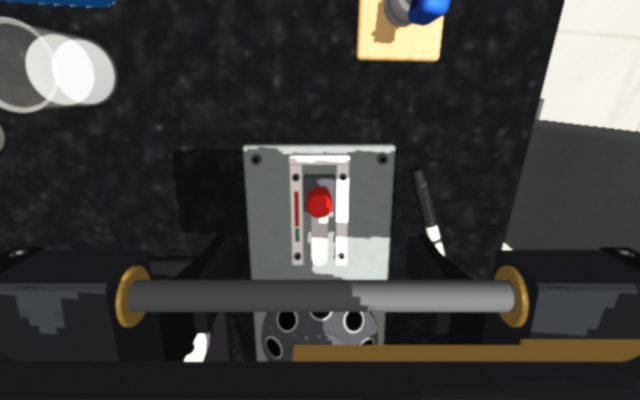

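```bash
python3 - <<'E'
from h import *
p=cap("wrist");c=red(p);print(c,r.sense()["tcp_pos"]);print(atz(p,c[0][1],.053))
go([.4918,-.0625,.055],-175.1)
E
```

```text
[([314, 185, 24, 27, 480], [325.5, 199.1]), ([302, 189, 2, 32, 64], [302.5, 204.5])] [ 0.49477847 -0.06010389  0.13133465]
[ 0.49130258 -0.06285751  0.053     ]
t [ 0.1018  0.0045 -0.0029] a [-0.      0.0001  0.0009] a [ 1.0e+00  1.4e-03 -1.0e-04]
```

>>> play_rows(
  commands=[
    {"fingers":-1,"tx":0.1018,"ty":0.004,"tz":-0.0029,"ax":0,"ay":0,"az":0},
    {"fingers":-1,"tx":0.1018,"ty":0.004,"tz":-0.0029,"ax":0,"ay":0,"az":0},
    {"fingers":-1,"tx":0.1018,"ty":0.004,"tz":-0.0029,"ax":0,"ay":0,"az":0},
    {"fingers":1,"tx":0.1018,"ty":0.004,"tz":-0.0029,"ax":0,"ay":0,"az":0},
    {"fingers":1,"tx":0.1018,"ty":0.004,"tz":-0.0029,"ax":0,"ay":0,"az":0},
  ],
)

```text
time_s: 3.98
tcp_pos: [0.4931, -0.0632, 0.0555]
ee_rot: [[0.003, -0.996, -0.085], [-0.0, -0.085, 0.996], [-1.0, -0.003, -0.0]]
wrist_force: [0.9, -0.1, 0.4]
gripper_width: 0.92
```

>>> play_rows(
  commands=[
    {"fingers":1,"tx":0,"ty":0,"tz":0,"ax":0,"ay":0,"az":0},
    {"fingers":1,"tx":0,"ty":0,"tz":0,"ax":0,"ay":0,"az":0},
    {"fingers":1,"tx":0,"ty":0,"tz":0,"ax":0,"ay":0,"az":0},
    {"fingers":1,"tx":0,"ty":0,"tz":0,"ax":0,"ay":0,"az":0},
    {"fingers":1,"tx":0,"ty":0,"tz":0,"ax":0,"ay":0,"az":0},
  ],
)

```text
time_s: 4.4
tcp_pos: [0.4917, -0.0634, 0.0542]
ee_rot: [[0.001, -0.996, -0.084], [0.0, -0.084, 0.996], [-1.0, -0.001, 0.0]]
wrist_force: [0.2, 0.4, 1.2]
gripper_width: 0.555
```

>>> play_rows(
  commands=[
    {"fingers":1,"tx":0,"ty":0,"tz":0,"ax":0,"ay":0,"az":0},
    {"fingers":1,"tx":0,"ty":0,"tz":0,"ax":0,"ay":0,"az":0},
    {"fingers":1,"tx":0,"ty":0,"tz":0,"ax":0,"ay":0,"az":0},
    {"fingers":1,"tx":0,"ty":0,"tz":0,"ax":0,"ay":0,"az":0},
    {"fingers":1,"tx":0,"ty":0,"tz":0,"ax":0,"ay":0,"az":0},
  ],
)

```text
time_s: 4.82
tcp_pos: [0.4914, -0.0635, 0.0536]
ee_rot: [[-0.0, -0.996, -0.084], [-0.0, -0.084, 0.996], [-1.0, 0.0, -0.0]]
wrist_force: [-0.3, 0.3, 0.3]
gripper_width: 0.174
```

>>> play_rows(
  commands=[
    {"fingers":1,"tx":0,"ty":0,"tz":0,"ax":0,"ay":0,"az":0},
    {"fingers":1,"tx":0,"ty":0,"tz":0.007,"ax":0,"ay":0,"az":0},
    {"fingers":1,"tx":0,"ty":0,"tz":0.014,"ax":0,"ay":0,"az":0},
    {"fingers":1,"tx":0,"ty":0,"tz":0.021,"ax":0,"ay":0,"az":0},
    {"fingers":1,"tx":0,"ty":0,"tz":0.028,"ax":0,"ay":0,"az":0},
  ],
)

```text
time_s: 5.23
tcp_pos: [0.4896, -0.0418, 0.0536]
ee_rot: [[0.0, -0.996, -0.084], [0.0, -0.084, 0.996], [-1.0, -0.0, 0.0]]
wrist_force: [-1.0, 0.4, -0.8]
gripper_width: 0.006
```

```bash
python3 - <<'E'
from h import *
p=cap("wrist");t=viewer.capture("top");s=viewer.capture("side");print(r.sense()["tcp_pos"],red(p))
for x in red(p)[:1]:print(atz(p,x[1],.053))
a=p["image"][80:330,200:460];b=s["image"][160:280,190:330];b=cv2.resize(b,(292,250));c=cv2.resize(t["image"][210:290,220:320],(312,250))
im=np.hstack([a,b,c]);cv2.imwrite("pics/m.png",im[...,::-1]);print(im.shape)
print(proj(s,[r.sense()["tcp_pos"]]),proj(p,[r.sense()["tcp_pos"]]))
E
```

```text
[ 0.48969559 -0.04193112  0.05370633] [([301, 187, 37, 43, 1228], [318.9, 208.6]), ([286, 194, 5, 45, 149], [288.3, 216.6])]
[ 0.4914092  -0.06336341  0.053     ]
(250, 864, 3)
[[253.55108135 230.24330864]] [[318.7455122  248.21357502]]
```

View pics/m.png

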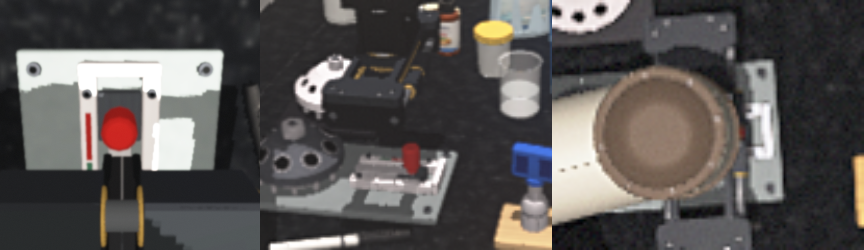

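```bash
python3 - <<'E'
from h import *
s=viewer.capture("side");p=cap("wrist")
print(red(s,(240,190,300,270)))
for z in(.03,.044,.056): print(z,proj(s,[[.4915,-.0615,z]]),proj(p,[[.4915,-.0615,z]]))
print(proj(s,[r.sense()["tcp_pos"],r.sense()["tcp_pos"]-[0,0,.019]]))
a=np.hstack([cv2.resize(s["image"][200:260,220:300],(480,360),interpolation=cv2.INTER_NEAREST),cv2.resize(p["image"][140:290,270:370],(240,360))]);cv2.imwrite("pics/m2.png",a[...,::-1])
E
```

```text
[([259, 229, 7, 14, 73], [261.8, 235.6])]
0.03 [[262.85334884 239.82968848]] [[318.87880667 199.29547799]]
0.044 [[262.54588265 234.59260646]] [[318.66096938 207.04661303]]
0.056 [[262.27991806 230.03952462]] [[318.44749106 214.64229313]]
[[253.72625862 230.28628299]
 [254.23206777 237.44234868]]
```

View pics/m2.png

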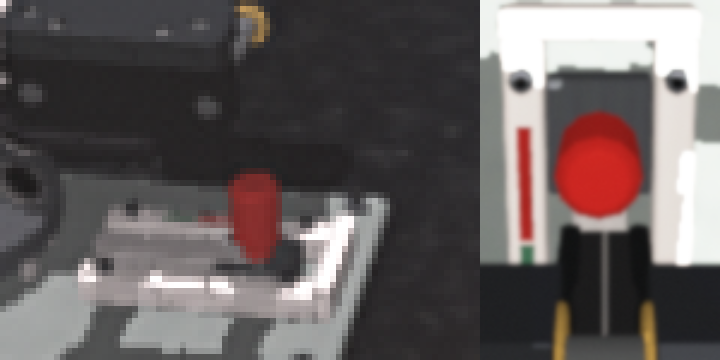

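>>> play_rows(
  commands=[
    {"fingers":-1,"tx":-0.03,"ty":0,"tz":0,"ax":0,"ay":0,"az":0},
    {"fingers":-1,"tx":-0.03,"ty":0,"tz":0,"ax":0,"ay":0,"az":0},
    {"fingers":-1,"tx":-0.03,"ty":0,"tz":-0.026,"ax":0,"ay":0,"az":0},
    {"fingers":-1,"tx":-0.03,"ty":0,"tz":-0.026,"ax":0,"ay":0,"az":0},
    {"fingers":-1,"tx":-0.03,"ty":0,"tz":-0.026,"ax":0,"ay":0,"az":0},
  ],
)

```text
time_s: 5.9
tcp_pos: [0.4911, -0.0625, 0.076]
ee_rot: [[-0.0, -0.997, -0.082], [0.0, -0.082, 0.997], [-1.0, 0.0, 0.0]]
wrist_force: [-0.0, -0.4, -0.6]
gripper_width: 0.296
```

>>> play_rows(
  commands=[
    {"fingers":-1,"tx":0,"ty":0,"tz":0,"ax":0,"ay":0,"az":0},
    {"fingers":-1,"tx":0,"ty":0,"tz":0,"ax":0,"ay":0,"az":0},
    {"fingers":-1,"tx":0,"ty":0,"tz":0,"ax":0,"ay":0,"az":0},
    {"fingers":-1,"tx":0,"ty":0,"tz":0,"ax":0,"ay":0,"az":0},
    {"fingers":-1,"tx":0,"ty":0,"tz":0,"ax":0,"ay":0,"az":0},
  ],
)

```text
time_s: 6.32
tcp_pos: [0.4913, -0.0617, 0.0761]
ee_rot: [[-0.0, -0.996, -0.084], [-0.0, -0.084, 0.996], [-1.0, 0.0, 0.0]]
wrist_force: [-0.4, 0.6, 0.2]
gripper_width: 0.68
```

```bash
python3 - <<'E'
from h import *
s=r.sense();print(s["time_s"],s["tcp_pos"],s["gripper_width"],s["joints"])
go([.4915,-.0615,.045],-175.1)
p=cap("wrist");t=viewer.capture("side")
a=np.hstack([cv2.resize(t["image"][180:260,200:320],(400,266)),cv2.resize(p["image"][130:330,170:470],(400,266))]);cv2.imwrite("pics/m3.png",a[...,::-1])
T=s["tcp_pos"];R=s["ee_rot"]
pts=[T+R@np.array([a,b,c]) for a in(0,.019) for b in(-.0435,.0435) for c in(-.0095,.0095)]
print(((proj(t,pts)-[200,180])*400/120).round().tolist()); print(((proj(p,pts)-[170,130])*4/3).round().tolist())
E
```

```text
6.3167 [ 0.49127242 -0.06171362  0.0760782 ] 0.6796127461844467 [ 1.16680286e+01  1.86706387e+01 -2.82981820e+01 -1.69678670e-03
 -4.30370069e+01 -6.84245863e+00]
t [ 0.0414 -0.0003  0.0003] a [-0.0004  0.     -0.    ] a [ 9.996e-01 -1.000e-04 -0.000e+00] 
[[235.0, 108.0], [207.0, 106.0], [205.0, 179.0], [176.0, 177.0], [236.0, 132.0], [208.0, 130.0], [207.0, 204.0], [177.0, 202.0]]
[[85.0, 135.0], [89.0, 180.0], [312.0, 135.0], [308.0, 180.0], [96.0, 118.0], [99.0, 159.0], [302.0, 118.0], [299.0, 159.0]]
```

View pics/m3.png

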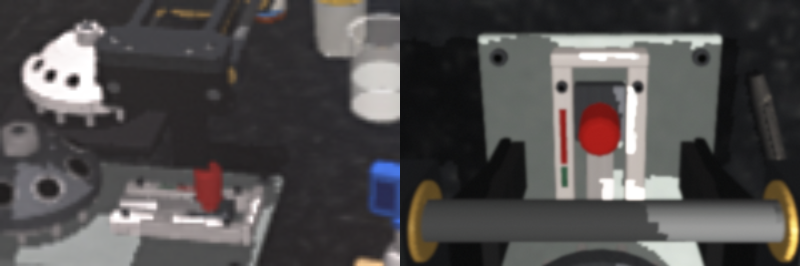

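>>> play_rows(
  commands=[
    {"fingers":-1,"tx":0,"ty":0,"tz":0,"ax":0,"ay":0,"az":0},
    {"fingers":-1,"tx":0,"ty":0,"tz":0,"ax":0,"ay":0,"az":0},
    {"fingers":-1,"tx":0.02,"ty":0,"tz":0,"ax":0,"ay":0,"az":0},
    {"fingers":-1,"tx":0.035,"ty":0,"tz":0,"ax":0,"ay":0,"az":0},
    {"fingers":-1,"tx":0.048,"ty":0,"tz":0,"ax":0,"ay":0,"az":0},
  ],
)

```text
time_s: 6.83
tcp_pos: [0.4912, -0.062, 0.0396]
ee_rot: [[-0.0, -0.996, -0.084], [0.0, -0.084, 0.996], [-1.0, 0.0, 0.0]]
wrist_force: [0.2, 0.2, -0.5]
gripper_width: 0.996
```

>>> play_rows(
  commands=[
    {"fingers":1,"tx":0,"ty":0,"tz":0,"ax":0,"ay":0,"az":0},
    {"fingers":1,"tx":0,"ty":0,"tz":0,"ax":0,"ay":0,"az":0},
    {"fingers":1,"tx":0,"ty":0,"tz":0,"ax":0,"ay":0,"az":0},
    {"fingers":1,"tx":0,"ty":0,"tz":0,"ax":0,"ay":0,"az":0},
    {"fingers":1,"tx":0,"ty":0,"tz":0,"ax":0,"ay":0,"az":0},
  ],
)

```text
time_s: 7.25
tcp_pos: [0.4918, -0.0619, 0.0407]
ee_rot: [[0.001, -0.996, -0.084], [0.0, -0.084, 0.996], [-1.0, -0.001, 0.0]]
wrist_force: [-0.4, -0.0, 0.1]
gripper_width: 0.708
```

>>> play_rows(
  commands=[
    {"fingers":1,"tx":0,"ty":0,"tz":0,"ax":0,"ay":0,"az":0},
    {"fingers":1,"tx":0,"ty":0,"tz":0,"ax":0,"ay":0,"az":0},
    {"fingers":1,"tx":0,"ty":0,"tz":0,"ax":0,"ay":0,"az":0},
    {"fingers":1,"tx":0,"ty":0,"tz":0,"ax":0,"ay":0,"az":0},
    {"fingers":1,"tx":0,"ty":0,"tz":0,"ax":0,"ay":0,"az":0},
  ],
)

```text
time_s: 7.67
tcp_pos: [0.4913, -0.062, 0.0402]
ee_rot: [[0.0, -0.996, -0.084], [-0.0, -0.084, 0.996], [-1.0, -0.0, -0.0]]
wrist_force: [0.0, -0.8, -0.5]
gripper_width: 0.328
```

>>> play_rows(
  commands=[
    {"fingers":1,"tx":0,"ty":0,"tz":0,"ax":0,"ay":0,"az":0},
    {"fingers":1,"tx":0,"ty":0,"tz":0,"ax":0,"ay":0,"az":0},
  ],
)

```text
time_s: 7.83
tcp_pos: [0.4926, -0.0618, 0.0403]
ee_rot: [[0.003, -0.996, -0.084], [0.0, -0.084, 0.996], [-1.0, -0.003, 0.0]]
wrist_force: [3.7, -0.0, -2.8]
gripper_width: 0.2
```

>>> play_rows(
  commands=[
    {"fingers":1,"tx":0,"ty":0,"tz":0,"ax":0,"ay":0,"az":0},
    {"fingers":1,"tx":0,"ty":0,"tz":0,"ax":0,"ay":0,"az":0},
    {"fingers":1,"tx":0,"ty":0,"tz":0.004,"ax":0,"ay":0,"az":0},
    {"fingers":1,"tx":0,"ty":0,"tz":0.008,"ax":0,"ay":0,"az":0},
    {"fingers":1,"tx":0,"ty":0,"tz":0.012,"ax":0,"ay":0,"az":0},
  ],
)

```text
time_s: 8.25
tcp_pos: [0.4918, -0.0528, 0.0403]
ee_rot: [[0.003, -0.996, -0.084], [0.0, -0.084, 0.996], [-1.0, -0.003, -0.0]]
wrist_force: [4.5, -1.5, -3.8]
gripper_width: 0.202
```

>>> play_rows(
  commands=[
    {"fingers":1,"tx":0,"ty":0,"tz":0.006,"ax":0,"ay":0,"az":0},
    {"fingers":1,"tx":0,"ty":0,"tz":0.012,"ax":0,"ay":0,"az":0},
    {"fingers":1,"tx":0,"ty":0,"tz":0.018,"ax":0,"ay":0,"az":0},
    {"fingers":1,"tx":0,"ty":0,"tz":0.023,"ax":0,"ay":0,"az":0},
    {"fingers":1,"tx":0,"ty":0,"tz":0.026,"ax":0,"ay":0,"az":0},
  ],
)

```text
time_s: 8.67
tcp_pos: [0.4902, -0.0343, 0.0404]
ee_rot: [[0.002, -0.996, -0.086], [-0.002, -0.086, 0.996], [-1.0, -0.002, -0.002]]
wrist_force: [9.1, -17.7, -8.2]
gripper_width: 0.198
```

>>> play_rows(
  commands=[
    {"fingers":1,"tx":0,"ty":0,"tz":0.0015,"ax":0,"ay":0,"az":0},
    {"fingers":1,"tx":0,"ty":0,"tz":0.003,"ax":0,"ay":0,"az":0},
    {"fingers":1,"tx":0,"ty":0,"tz":0.0045,"ax":0,"ay":0,"az":0},
    {"fingers":1,"tx":0,"ty":0,"tz":0.005,"ax":0,"ay":0,"az":0},
  ],
)

```text
time_s: 9.0
tcp_pos: [0.4901, -0.0339, 0.0403]
ee_rot: [[0.001, -0.996, -0.086], [-0.006, -0.086, 0.996], [-1.0, -0.001, -0.006]]
wrist_force: [11.2, -26.7, -7.7]
gripper_width: 0.199
```

>>> play_rows(
  commands=[
    {"fingers":1,"tx":0,"ty":0,"tz":-0.003,"ax":0,"ay":0,"az":0},
    {"fingers":-1,"tx":0,"ty":0,"tz":-0.004,"ax":0,"ay":0,"az":0},
    {"fingers":-1,"tx":0,"ty":0,"tz":-0.004,"ax":0,"ay":0,"az":0},
    {"fingers":-1,"tx":0,"ty":0,"tz":-0.004,"ax":0,"ay":0,"az":0},
    {"fingers":-1,"tx":0,"ty":0,"tz":-0.004,"ax":0,"ay":0,"az":0},
  ],
)

```text
time_s: 9.42
tcp_pos: [0.4877, -0.0327, 0.0399]
ee_rot: [[-0.002, -0.997, -0.084], [-0.0, -0.084, 0.997], [-1.0, 0.002, 0.0]]
wrist_force: [-0.5, 0.3, 0.2]
gripper_width: 0.414
```

>>> play_rows(
  commands=[
    {"fingers":-1,"tx":-0.055,"ty":0,"tz":0,"ax":0,"ay":0,"az":0},
    {"fingers":-1,"tx":-0.11,"ty":0,"tz":0,"ax":0,"ay":0,"az":0},
    {"fingers":-1,"tx":-0.165,"ty":0,"tz":0,"ax":0,"ay":0,"az":0},
    {"fingers":-1,"tx":-0.18,"ty":0,"tz":-0.05,"ax":0,"ay":0,"az":0},
    {"fingers":-1,"tx":-0.18,"ty":0,"tz":-0.05,"ax":0,"ay":0,"az":0},
  ],
)

```text
time_s: 9.83
tcp_pos: [0.4941, -0.0721, 0.1796]
ee_rot: [[0.008, -0.997, -0.083], [0.0, -0.083, 0.997], [-1.0, -0.008, -0.001]]
wrist_force: [0.2, -0.2, -1.6]
gripper_width: 0.793
```

>>> play_rows(
  commands=[
    {"fingers":-1,"tx":0,"ty":0,"tz":0,"ax":0,"ay":0,"az":0},
    {"fingers":-1,"tx":0,"ty":0,"tz":0,"ax":0,"ay":0,"az":0},
    {"fingers":-1,"tx":0,"ty":0,"tz":0,"ax":0,"ay":0,"az":0},
  ],
)

```text
time_s: 10.08
tcp_pos: [0.4908, -0.0697, 0.1739]
ee_rot: [[-0.003, -0.996, -0.084], [-0.0, -0.084, 0.996], [-1.0, 0.003, 0.0]]
wrist_force: [0.6, 0.1, 0.3]
gripper_width: 0.97
```

```bash
python3 - <<'E'
from h import *
s=r.sense();print(s["time_s"],s["tcp_pos"],s["gripper_width"])
p,D=look("w3");print(red(p)[:3])
for c in red(p)[:2]: print(atz(p,c[1],.056))
im=cv2.resize(p["image"][130:330,200:440],(720,600),interpolation=cv2.INTER_CUBIC);cv2.imwrite("pics/w3c.png",im[...,::-1])
E
```

```text
10.0833 [ 0.49081482 -0.06972008  0.17385795] 0.9699045329290581
lock_knob [([319.0, 222.2], 0.64, 1341), ([19.8, 137.4], 0.37, 2161)]
nut_b [([317.0, 320.0], 0.72, 3868), ([179.9, 275.6], 0.6, 728)]
key_blue [([401.7, 24.5], 0.64, 2073)]
key_red [([88.0, 84.3], 0.32, 6623)]
key_yellow [([321.2, 223.3], 0.44, 1283)]
key_block [([372.6, 53.6], 0.72, 3308), ([315.8, 321.5], 0.3, 3771)]
[([308, 216, 21, 18, 290], [318.2, 224.7]), ([298, 187, 3, 28, 40], [298.9, 199.6])]
[ 0.48928455 -0.03699343  0.056     ]
[ 0.50756466 -0.05840126  0.056     ]
```

View pics/w3c.png

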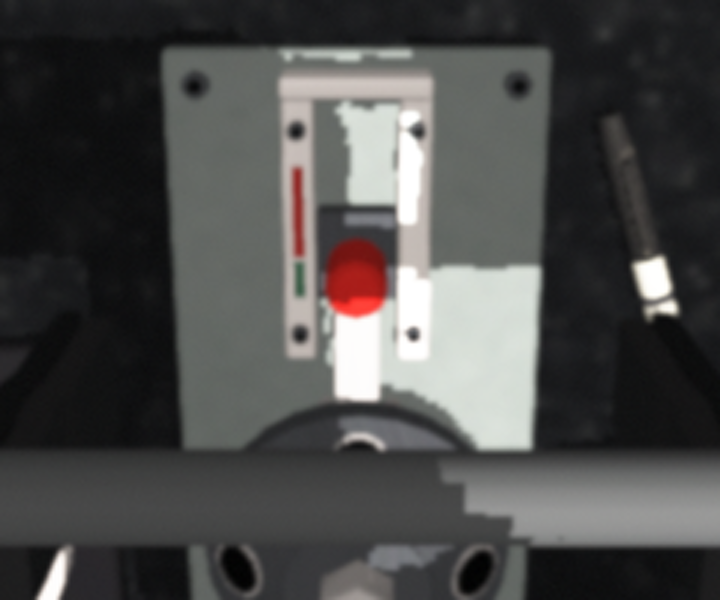

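```bash
python3 - <<'E'
from h import *
s=viewer.capture("side");ps=pickle.load(open("first.pkl","rb"))
def cen(p,n):
    im=p["image"].astype(float)[215:262,235:285];m=(im[...,0]-im[...,1:].max(-1));m[m<30]=0
    n_,l,st,c=cv2.connectedComponentsWithStats((m>0).astype(np.uint8));k=1+np.argmax(st[1:,4]);w=m*(l==k);v,u=np.mgrid[:m.shape[0],:m.shape[1]]
    return np.array([(w*u).sum(),(w*v).sum()])/w.sum()+[235,215],st[k]
for p in(ps[0],s):
    c,st=cen(p,0);print(c,st,atz(p,c,.044))
y=np.array([-.0854,.9963,0]);k0=np.array([.4915,-.0625,.044])
for d in(0,.026,.028,.030):print(d,proj(s,[k0+y*d]))
p=pickle.load(open("w3.pkl","rb"))
m=lambda p,row:atz(p,(319,row),.056)
print("disc bottom now",m(p,234.5),"w2",m(pickle.load(open("w2.pkl","rb")),217))
E
```

```text
[261.59542048 234.11565362] [ 18  13  14  16 125] [ 0.49282342 -0.05888596  0.044     ]
[250.33122363 233.93017882] [ 11  12  20  16 130] [ 0.48791336 -0.03447612  0.044     ]
0 [[262.980551   234.64997011]]
0.026 [[251.44843351 233.71485208]]
0.028 [[250.56451348 233.64299488]]
0.03 [[249.68105458 233.57114921]]
disc bottom now [ 0.48782206 -0.02787561  0.056     ] w2 [ 0.49083062 -0.05334939  0.056     ]
```

```bash
python3 - <<'E'
from h import *
s=viewer.capture("side");ps=pickle.load(open("first.pkl","rb"))
A,B=ps[0]["image"][222:246,240:272].astype(int),s["image"][222:246,240:272].astype(int)
for n,X in(("a",A),("b",B)):
    m=X[...,0]-X[...,1:].max(-1)
    for v in(8,10,12,14,16): print(n,v+222,m[v].tolist())
E
```

```text
a 230 [-1, -1, -2, -2, -2, -2, -2, -2, -1, -1, 0, 0, 0, 0, 0, -1, -4, 3, 86, 172, 167, 163, 163, 164, 168, 154, 61, 0, 0, 2, 1, 2]
a 232 [-3, -2, -2, -1, -1, 0, -1, -1, -2, -1, -1, -3, -1, -1, -1, -2, -6, -2, 81, 158, 159, 154, 126, 157, 156, 131, 37, -9, -5, -3, -1, -1]
a 234 [6, 1, 0, 1, 4, 3, 3, 3, -2, -3, 0, -2, -3, -3, -4, -5, -6, -4, 32, 80, 93, 96, 95, 94, 89, 79, 30, -7, -3, -4, -3, -3]
a 236 [7, 12, 11, 2, 1, 3, 4, 1, -9, -12, -11, -15, -2, 60, 89, 93, 74, 75, 80, 85, 92, 95, 95, 93, 90, 78, 28, 2, 4, 3, -1, -1]
a 238 [8, 11, 10, 10, 10, 12, 13, 13, 12, 11, 11, 10, 10, 11, 9, 6, 2, 1, 27, 70, 94, 97, 96, 92, 89, 73, 28, 0, 0, 2, 10, 10]
b 230 [1, 1, 1, 0, -4, 12, 108, 169, 167, 89, 65, 70, 77, 74, 41, 1, 0, 2, 2, 2, 2, 2, 3, 3, 2, 3, 3, 3, 2, 3, 2, 3]
b 232 [0, 1, 0, 1, -2, -4, 44, 111, 95, 88, 89, 87, 81, 77, 62, 0, -2, 0, 0, 1, 0, 0, 1, 1, 0, 0, 0, 1, 1, 1, -1, 1]
b 234 [3, 1, 2, 3, 1, 0, 37, 87, 85, 84, 84, 83, 79, 75, 50, -3, -4, -1, -2, -2, -1, -1, 0, 0, 0, -1, -1, 0, 0, 0, 0, 0]
b 236 [8, 7, 6, 7, 7, 5, 25, 83, 94, 85, 85, 83, 79, 73, 60, 40, 39, 38, 36, 25, 25, 22, 11, 11, 11, 10, 6, 2, 1, 3, 1, 1]
b 238 [11, 11, 10, 9, 6, 5, 13, 75, 95, 87, 84, 82, 80, 73, 46, 13, 4, 5, 5, 7, 7, 6, 7, 10, 21, 19, 7, 7, 8, 8, 5, 4]
```

```bash
python3 - <<'E'
from h import *
p=pickle.load(open("w3.pkl","rb"))
f=lambda v:130+v/3
for v in(167,257,262,297): print(v,atz(p,(200+298/3,f(v)),.026))
print("slot ends",[atz(p,(200+355/3,f(v)),.026) for v in(98,)],"slide dark",[atz(p,(200+355/3,f(v)),.026)[1] for v in(205,298)])
print("bolt tip",atz(p,(200+355/3,f(400)),.026))
E
```

```text
167 [ 0.50924106 -0.06258326  0.026     ]
257 [ 0.50724524 -0.03300828  0.026     ]
262 [ 0.50713127 -0.03131991  0.026     ]
297 [ 0.506324   -0.01936287  0.026     ]
slot ends [array([ 0.49341739, -0.08573252,  0.026     ])] slide dark [np.float64(-0.051797763549186984), np.float64(-0.020570162912979473)]
bolt tip [0.484983   0.01569419 0.026     ]
```

>>> play_rows(
  commands=[
    {"fingers":1,"tx":0.04,"ty":-0.002,"tz":-0.007,"ax":0,"ay":0,"az":0},
    {"fingers":1,"tx":0.08,"ty":-0.002,"tz":-0.007,"ax":0,"ay":0,"az":0},
    {"fingers":1,"tx":0.1,"ty":-0.002,"tz":-0.007,"ax":0,"ay":0,"az":0},
    {"fingers":1,"tx":0.1,"ty":-0.002,"tz":-0.007,"ax":0,"ay":0,"az":0},
    {"fingers":1,"tx":0.1,"ty":-0.002,"tz":-0.007,"ax":0,"ay":0,"az":0},
  ],
)

```text
time_s: 10.95
tcp_pos: [0.4939, -0.0754, 0.0999]
ee_rot: [[-0.001, -0.996, -0.084], [-0.001, -0.084, 0.996], [-1.0, 0.001, -0.001]]
wrist_force: [-0.4, -0.3, -0.5]
gripper_width: 0.71
```

>>> play_rows(
  commands=[
    {"fingers":1,"tx":0,"ty":0,"tz":0,"ax":0,"ay":0,"az":0},
    {"fingers":1,"tx":0,"ty":0,"tz":0,"ax":0,"ay":0,"az":0},
    {"fingers":1,"tx":0,"ty":0,"tz":0,"ax":0,"ay":0,"az":0},
    {"fingers":1,"tx":0,"ty":0,"tz":0,"ax":0,"ay":0,"az":0},
    {"fingers":1,"tx":0,"ty":0,"tz":0,"ax":0,"ay":0,"az":0},
  ],
)

```text
time_s: 11.37
tcp_pos: [0.4942, -0.0752, 0.1008]
ee_rot: [[0.001, -0.996, -0.084], [0.0, -0.084, 0.996], [-1.0, -0.001, 0.0]]
wrist_force: [0.1, 0.8, 0.2]
gripper_width: 0.328
```

>>> play_rows(
  commands=[
    {"fingers":1,"tx":0,"ty":0,"tz":0,"ax":0,"ay":0,"az":0},
    {"fingers":1,"tx":0.03,"ty":0,"tz":0,"ax":0,"ay":0,"az":0},
    {"fingers":1,"tx":0.06,"ty":0,"tz":0,"ax":0,"ay":0,"az":0},
    {"fingers":1,"tx":0.076,"ty":0,"tz":0,"ax":0,"ay":0,"az":0},
    {"fingers":1,"tx":0.076,"ty":0,"tz":0.008,"ax":0,"ay":0,"az":0},
  ],
)

```text
time_s: 11.78
tcp_pos: [0.4912, -0.0699, 0.0407]
ee_rot: [[-0.006, -0.997, -0.082], [-0.001, -0.082, 0.997], [-1.0, 0.006, -0.0]]
wrist_force: [-0.1, -0.2, 0.0]
gripper_width: 0.018
```

>>> play_rows(
  commands=[
    {"fingers":1,"tx":0,"ty":0,"tz":0.006,"ax":0,"ay":0,"az":0},
    {"fingers":1,"tx":0,"ty":0,"tz":0.012,"ax":0,"ay":0,"az":0},
    {"fingers":1,"tx":0,"ty":0,"tz":0.017,"ax":0,"ay":0,"az":0},
    {"fingers":1,"tx":0,"ty":0,"tz":0.021,"ax":0,"ay":0,"az":0},
    {"fingers":1,"tx":0,"ty":0,"tz":0.024,"ax":0,"ay":0,"az":0},
  ],
)

```text
time_s: 12.2
tcp_pos: [0.4927, -0.0522, 0.0443]
ee_rot: [[0.002, -0.996, -0.086], [-0.002, -0.086, 0.996], [-1.0, -0.001, -0.002]]
wrist_force: [2.9, -16.8, -0.4]
gripper_width: 0.005
```

Contact at −0.052 with 17 N; push harder to see if it moves.

>>> play_rows(
  commands=[
    {"fingers":1,"tx":0,"ty":0,"tz":0.002,"ax":0,"ay":0,"az":0},
    {"fingers":1,"tx":0,"ty":0,"tz":0.004,"ax":0,"ay":0,"az":0},
    {"fingers":1,"tx":0,"ty":0,"tz":0.006,"ax":0,"ay":0,"az":0},
    {"fingers":1,"tx":0,"ty":0,"tz":0.006,"ax":0,"ay":0,"az":0},
  ],
)

```text
time_s: 12.53
tcp_pos: [0.4925, -0.0516, 0.0444]
ee_rot: [[0.001, -0.996, -0.086], [-0.007, -0.086, 0.996], [-1.0, -0.0, -0.007]]
wrist_force: [6.0, -26.8, -2.0]
gripper_width: 0.004
```

>>> play_rows(
  commands=[
    {"fingers":-1,"tx":0,"ty":0,"tz":-0.01,"ax":0,"ay":0,"az":0},
    {"fingers":-1,"tx":-0.055,"ty":0,"tz":-0.012,"ax":0,"ay":0,"az":0},
    {"fingers":-1,"tx":-0.11,"ty":0,"tz":-0.012,"ax":0,"ay":0,"az":0},
    {"fingers":-1,"tx":-0.165,"ty":0.004,"tz":0.03,"ax":0,"ay":0,"az":0},
    {"fingers":-1,"tx":-0.18,"ty":0.007,"tz":0.075,"ax":0,"ay":0,"az":0},
  ],
)

```text
time_s: 12.95
tcp_pos: [0.4841, 0.0057, 0.1818]
ee_rot: [[0.008, -0.997, -0.08], [0.001, -0.08, 0.997], [-1.0, -0.008, 0.001]]
wrist_force: [2.3, 1.1, -0.3]
gripper_width: 0.299
```

>>> play_rows(
  commands=[
    {"fingers":-1,"tx":0,"ty":0,"tz":0,"ax":0,"ay":0,"az":0},
    {"fingers":-1,"tx":0,"ty":0,"tz":0,"ax":0,"ay":0,"az":0},
    {"fingers":-1,"tx":0,"ty":0,"tz":0,"ax":0,"ay":0,"az":0},
  ],
)

```text
time_s: 13.2
tcp_pos: [0.4814, 0.0064, 0.1769]
ee_rot: [[-0.0, -0.996, -0.084], [0.0, -0.084, 0.996], [-1.0, 0.0, 0.0]]
wrist_force: [-0.7, -0.5, -1.0]
gripper_width: 0.528
```

```bash
python3 - <<'E'
from h import *
s=r.sense();print(s["time_s"],s["tcp_pos"],s["gripper_width"])
p=cap("wrist");pickle.dump(p,open("w4.pkl","wb"))
u,v=proj(p,[[.481,.0635,.074]])[0].astype(int);print(u,v)
im=cv2.resize(p["image"][v-30:v+30,u-40:u+40],(800,600),interpolation=cv2.INTER_CUBIC);cv2.imwrite("pics/w4c.png",im[...,::-1])
go([.45,-.30,.25],-175.1)
E
```

```text
13.2 [0.48142743 0.00640082 0.17690592] 0.5284611431428883
314 257
t [-0.0981  0.0757 -0.4029] a [-0.0006 -0.     -0.0005] a [ 9.994e-01 -8.000e-04  1.000e-04]
```

View pics/w4c.png

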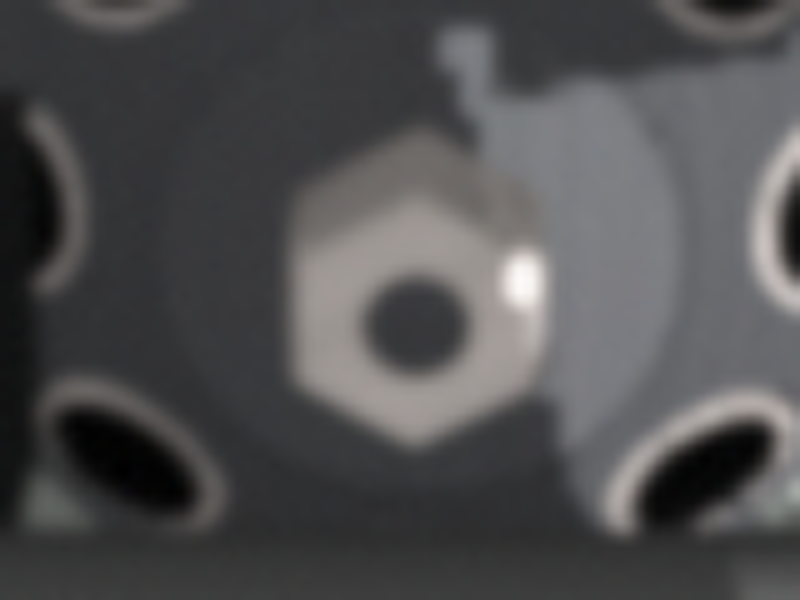

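>>> play_rows(
  commands=[
    {"fingers":-1,"tx":-0.098,"ty":0.0757,"tz":-0.4029,"ax":0,"ay":0,"az":0},
    {"fingers":-1,"tx":-0.098,"ty":0.0757,"tz":-0.4029,"ax":0,"ay":0,"az":0},
    {"fingers":-1,"tx":-0.098,"ty":0.0757,"tz":-0.4029,"ax":0,"ay":0,"az":0},
    {"fingers":-1,"tx":-0.098,"ty":0.0757,"tz":-0.4029,"ax":0,"ay":0,"az":0},
    {"fingers":-1,"tx":-0.098,"ty":0.0757,"tz":-0.4029,"ax":0,"ay":0,"az":0},
  ],
)

```text
time_s: 13.67
tcp_pos: [0.4599, -0.198, 0.2246]
ee_rot: [[-0.003, -0.997, -0.083], [0.0, -0.083, 0.997], [-1.0, 0.003, 0.0]]
wrist_force: [0.9, 0.4, 0.2]
gripper_width: 0.943
```

```bash
python3 - <<'E'
from h import *
p=pickle.load(open("w4.pkl","rb"))
print("nut",atz(p,(315.7,259.5),.073)); q=atz(p,(314-40+29.3,257-30+31),.073)-atz(p,(314-40+54.5,257-30+31),.073);print("AF",np.linalg.norm(q))
go([.45,-.30,.25],-175.1)
E
```

```text
nut [0.48004698 0.06563733 0.073     ]
AF 0.021500221769811603
t [-0.0339  0.0245 -0.1345] a [-0.0009  0.0002 -0.0008] a [ 9.991e-01 -1.300e-03 -2.000e-04]
```

>>> play_rows(
  commands=[
    {"fingers":-1,"tx":-0.02,"ty":0.0245,"tz":-0.14,"ax":0,"ay":0,"az":0},
    {"fingers":-1,"tx":-0.02,"ty":0.0245,"tz":-0.14,"ax":0,"ay":0,"az":0},
    {"fingers":-1,"tx":-0.02,"ty":0.0245,"tz":-0.14,"ax":0,"ay":0,"az":0},
    {"fingers":-1,"tx":-0.02,"ty":0.0245,"tz":-0.14,"ax":0,"ay":0,"az":0},
    {"fingers":-1,"tx":-0.02,"ty":0.0245,"tz":-0.14,"ax":0,"ay":0,"az":0},
  ],
)

```text
time_s: 14.08
tcp_pos: [0.4504, -0.3034, 0.2386]
ee_rot: [[-0.003, -0.997, -0.079], [0.001, -0.079, 0.997], [-1.0, 0.003, 0.002]]
wrist_force: [-0.4, 0.5, 0.2]
gripper_width: 0.998
```

```bash
python3 - <<'E'
from h import *
print(r.sense()["tcp_pos"])
p=cap("wrist");pickle.dump(p,open("w5.pkl","wb"));print(red(p))
im=cv2.resize(p["image"][80:330,150:470],(800,600));cv2.imwrite("pics/w5.png",p["image"][...,::-1])
im=p["image"].astype(int);m=((im[...,0]-im[...,1:].max(-1))>40).astype(np.uint8)
n,l,st,c=cv2.connectedComponentsWithStats(m);k=1+np.argmax(st[1:,4])
# bright top face: red>?
sel=(l==k);print(st[k],np.percentile(im[sel][:,0],[5,25,50,75,95]))
vs,us=np.nonzero(sel);print(cv2.minAreaRect(np.c_[us,vs].astype(np.float32)))
E
```

```text
[ 0.45044114 -0.30342395  0.2386134 ]
[([312, 129, 19, 54, 599], [320.9, 156.9])]
[311 127  22  57 969] [139.4 165.  222.  253.  255. ]
((321.5, 155.0), (56.0, 21.0), 90.0)
```

View pics/w5.png

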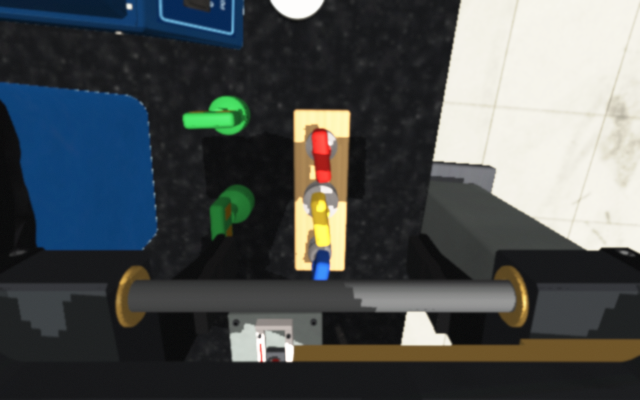

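```bash
python3 - <<'E'
from h import *
p=cap("wrist");print(r.sense()["tcp_pos"]);im=p["image"].astype(int)
m=((im[...,0]-im[...,1:].max(-1))>40).astype(np.uint8)
n,l,st,c=cv2.connectedComponentsWithStats(m);k=1+np.argmax(st[1:,4]);sel=l==k
pts=[]
for v in range(st[k][1],st[k][1]+st[k][3],4):
    u=np.nonzero(sel[v])[0];X=[atz(p,(q,v),.106) for q in(u.min()-.5,u.max()+.5)];print(v,u.min(),u.max(),np.round(X[0][:2],4),np.round(X[1][:2],4),im[v,u,0].tolist()[::3])
v=st[k][1]+st[k][3]-.5;print("+y end",atz(p,(322,v),.106))
b=((im[...,2]-im[...,:2].max(-1))>60)
E
```

```text
[ 0.4509768  -0.30158895  0.23903657]
124 317 317 [ 0.4576 -0.3539] [ 0.4567 -0.354 ] [212]
128 313 326 [ 0.4607 -0.3503] [ 0.4489 -0.3513] [155, 127, 129, 139, 174]
132 312 327 [ 0.4613 -0.3469] [ 0.4478 -0.348 ] [146, 242, 251, 252, 251, 212]
136 311 328 [ 0.4619 -0.3435] [ 0.4466 -0.3448] [157, 249, 254, 255, 255, 249]
140 312 328 [ 0.4608 -0.3402] [ 0.4463 -0.3414] [174, 251, 254, 255, 255, 243]
144 312 329 [ 0.4605 -0.3368] [ 0.4452 -0.3381] [162, 250, 254, 255, 255, 246]
148 312 331 [ 0.4603 -0.3334] [ 0.4432 -0.3348] [147, 247, 254, 255, 255, 247, 184]
152 312 331 [ 0.46   -0.3299] [ 0.4428 -0.3313] [134, 238, 254, 254, 254, 240, 151]
156 314 329 [ 0.458  -0.3266] [ 0.4442 -0.3277] [126, 161, 168, 175, 165, 130]
160 314 331 [ 0.4578 -0.3231] [ 0.4422 -0.3244] [143, 158, 167, 167, 163, 138]
164 313 331 [ 0.4584 -0.3195] [ 0.4419 -0.3209] [230, 147, 164, 166, 165, 150, 154]
168 315 332 [ 0.4564 -0.3161] [ 0.4407 -0.3174] [222, 158, 166, 167, 172, 149]
172 315 332 [ 0.4561 -0.3126] [ 0.4404 -0.3139] [239, 240, 251, 252, 253, 215]
176 316 332 [ 0.4549 -0.3091] [ 0.44   -0.3103] [224, 251, 254, 254, 253, 199]
180 317 330 [ 0.4538 -0.3055] [ 0.4415 -0.3065] [132, 231, 233, 232, 201]
+y end [ 0.44882886 -0.30456293  0.106     ]
```

```bash
python3 - <<'E'
from h import *
go([.4512,-.3275,.13],-169.0);go([.4512,-.3275,.077],-169.0)
E
```

```text
t [ 0.1453  0.0022 -0.0346] a [-0.0348  0.0005 -0.0007] a [ 9.652e-01 -1.100e-03 -7.000e-04] 
t [ 0.216   0.002  -0.0347] a [-0.0348  0.0005 -0.0007] a [ 9.652e-01 -1.100e-03 -7.000e-04]
```

>>> play_rows(
  commands=[
    {"fingers":-1,"tx":0.05,"ty":0.002,"tz":-0.0347,"ax":-0.0348,"ay":0,"az":0},
    {"fingers":-1,"tx":0.1,"ty":0.002,"tz":-0.0347,"ax":-0.0348,"ay":0,"az":0},
    {"fingers":-1,"tx":0.145,"ty":0.002,"tz":-0.0347,"ax":-0.0348,"ay":0,"az":0},
    {"fingers":-1,"tx":0.185,"ty":0.002,"tz":-0.0347,"ax":-0.0348,"ay":0,"az":0},
    {"fingers":-1,"tx":0.216,"ty":0.002,"tz":-0.0347,"ax":-0.0348,"ay":0,"az":0},
  ],
)

```text
time_s: 14.6
tcp_pos: [0.4511, -0.3258, 0.0753]
ee_rot: [[-0.004, -0.981, -0.193], [0.002, -0.193, 0.981], [-1.0, 0.003, 0.003]]
wrist_force: [0.2, -0.3, -0.5]
gripper_width: 1.002
```

>>> play_rows(
  commands=[
    {"fingers":1,"tx":0,"ty":0,"tz":0,"ax":0,"ay":0,"az":0},
    {"fingers":1,"tx":0,"ty":0,"tz":0,"ax":0,"ay":0,"az":0},
    {"fingers":1,"tx":0,"ty":0,"tz":0,"ax":0,"ay":0,"az":0},
    {"fingers":1,"tx":0,"ty":0,"tz":0,"ax":0,"ay":0,"az":0},
    {"fingers":1,"tx":0,"ty":0,"tz":0,"ax":0,"ay":0,"az":0},
  ],
)

```text
time_s: 15.02
tcp_pos: [0.4538, -0.3279, 0.0803]
ee_rot: [[0.004, -0.981, -0.193], [-0.001, -0.193, 0.981], [-1.0, -0.003, -0.002]]
wrist_force: [0.7, -0.1, 0.3]
gripper_width: 0.707
```

>>> play_rows(
  commands=[
    {"fingers":1,"tx":0,"ty":0,"tz":0,"ax":0,"ay":0,"az":0},
    {"fingers":1,"tx":0,"ty":0,"tz":0,"ax":0,"ay":0,"az":0},
    {"fingers":1,"tx":0,"ty":0,"tz":0,"ax":0,"ay":0,"az":0},
    {"fingers":1,"tx":0,"ty":0,"tz":0,"ax":0,"ay":0,"az":0},
    {"fingers":1,"tx":0,"ty":0,"tz":0,"ax":0,"ay":0,"az":0},
  ],
)

```text
time_s: 15.43
tcp_pos: [0.4525, -0.3277, 0.0784]
ee_rot: [[0.0, -0.981, -0.192], [-0.0, -0.192, 0.981], [-1.0, -0.0, -0.0]]
wrist_force: [-0.4, 0.6, -0.5]
gripper_width: 0.328
```

>>> play_rows(
  commands=[
    {"fingers":1,"tx":0,"ty":0,"tz":0,"ax":0,"ay":0,"az":0},
    {"fingers":1,"tx":0,"ty":0,"tz":0,"ax":0,"ay":0,"az":0},
    {"fingers":1,"tx":0,"ty":0,"tz":0,"ax":0,"ay":0,"az":0},
    {"fingers":1,"tx":0,"ty":0,"tz":0,"ax":0,"ay":0,"az":0},
    {"fingers":1,"tx":0,"ty":0,"tz":0,"ax":0,"ay":0,"az":0},
  ],
)

```text
time_s: 15.85
tcp_pos: [0.4525, -0.3277, 0.0782]
ee_rot: [[-0.0, -0.981, -0.192], [0.0, -0.192, 0.981], [-1.0, 0.0, 0.0]]
wrist_force: [-1.0, -0.1, 0.5]
gripper_width: 0.154
```

>>> play_rows(
  commands=[
    {"fingers":1,"tx":0,"ty":0,"tz":0,"ax":0,"ay":0,"az":0},
    {"fingers":1,"tx":-0.03,"ty":0,"tz":0,"ax":0,"ay":0,"az":0},
    {"fingers":1,"tx":-0.07,"ty":0,"tz":0,"ax":0,"ay":0,"az":0},
    {"fingers":1,"tx":-0.12,"ty":0,"tz":0,"ax":0,"ay":0,"az":0},
    {"fingers":1,"tx":-0.17,"ty":0,"tz":0,"ax":0,"ay":0,"az":0},
  ],
)

```text
time_s: 16.27
tcp_pos: [0.4516, -0.3271, 0.2061]
ee_rot: [[-0.003, -0.981, -0.192], [0.002, -0.192, 0.981], [-1.0, 0.003, 0.002]]
wrist_force: [0.6, 0.2, -1.5]
gripper_width: 0.158
```

```bash
python3 - <<'E'
from h import *
s=r.sense();print(s["tcp_pos"],s["gripper_width"],s["wrist_force"])
go([.446,.035,.205],-175.6)
p=cap("wrist");im=p["image"].astype(int);m=((im[...,0]-im[...,1:].max(-1))>60);v,u=np.nonzero(m);print(len(v),u.min(),u.max(),v.min(),v.max())
E
```

```text
[ 0.45158175 -0.32711463  0.20606942] 0.15787527563521625 [ 0.56706398  0.18870468 -1.53041778]
t [ 0.0022 -0.0853  0.4753] a [ 0.037   0.0006 -0.0009] a [-9.63e-01  1.30e-03  9.00e-04] 
2187 306 337 208 316
```

>>> play_rows(
  commands=[
    {"fingers":1,"tx":0.002,"ty":-0.01,"tz":0.05,"ax":0.01,"ay":0,"az":0},
    {"fingers":1,"tx":0.002,"ty":-0.019,"tz":0.1,"ax":0.02,"ay":0,"az":0},
    {"fingers":1,"tx":0.002,"ty":-0.029,"tz":0.15,"ax":0.03,"ay":0,"az":0},
    {"fingers":1,"tx":0.002,"ty":-0.038,"tz":0.2,"ax":0.037,"ay":0,"az":0},
    {"fingers":1,"tx":0.002,"ty":-0.048,"tz":0.25,"ax":0.037,"ay":0,"az":0},
  ],
)

```text
time_s: 16.73
tcp_pos: [0.4509, -0.1351, 0.2038]
ee_rot: [[-0.001, -0.997, -0.075], [0.001, -0.075, 0.997], [-1.0, 0.001, 0.001]]
wrist_force: [1.6, 0.1, -1.2]
gripper_width: 0.159
```

```bash
python3 - <<'E'
from h import *
s=r.sense();print(s["tcp_pos"],s["gripper_width"],s["wrist_force"])
go([.446,.035,.205],-175.6)
E
```

```text
[ 0.45094617 -0.13510403  0.20376006] 0.15899776187313341 [ 1.63495034  0.10290259 -1.23248321]
t [-0.0015 -0.0104  0.2267] a [-0.0005  0.0002 -0.0002] a [ 9.995e-01 -3.000e-04 -3.000e-04]
```

>>> play_rows(
  commands=[
    {"fingers":1,"tx":0,"ty":-0.002,"tz":0.05,"ax":0,"ay":0,"az":0},
    {"fingers":1,"tx":0,"ty":-0.004,"tz":0.1,"ax":0,"ay":0,"az":0},
    {"fingers":1,"tx":0,"ty":-0.006,"tz":0.15,"ax":0,"ay":0,"az":0},
    {"fingers":1,"tx":0,"ty":-0.008,"tz":0.2,"ax":0,"ay":0,"az":0},
    {"fingers":1,"tx":0,"ty":-0.01,"tz":0.225,"ax":0,"ay":0,"az":0},
  ],
)

```text
time_s: 17.15
tcp_pos: [0.4457, 0.0351, 0.204]
ee_rot: [[0.0, -0.997, -0.079], [0.001, -0.079, 0.997], [-1.0, -0.0, 0.001]]
wrist_force: [0.4, -0.5, -1.6]
gripper_width: 0.162
```

>>> play_rows(
  commands=[
    {"fingers":1,"tx":0,"ty":0,"tz":0,"ax":0,"ay":0,"az":0},
    {"fingers":1,"tx":0,"ty":0,"tz":0,"ax":0,"ay":0,"az":0},
    {"fingers":1,"tx":0,"ty":0,"tz":0,"ax":0,"ay":0,"az":0},
    {"fingers":1,"tx":0,"ty":0,"tz":0,"ax":0,"ay":0,"az":0},
  ],
)

```text
time_s: 17.48
tcp_pos: [0.4461, 0.0312, 0.204]
ee_rot: [[-0.001, -0.997, -0.075], [-0.0, -0.075, 0.997], [-1.0, 0.001, -0.0]]
wrist_force: [-0.2, 0.3, -1.9]
gripper_width: 0.158
```

```bash
cat >> h.py <<'E'
def crop(p,X,n,w=40,h=30):
    u,v=proj(p,[X])[0].astype(int);print("crop origin",u-w,v-h)
    return cv2.resize(p["image"][v-h:v+h,u-w:u+w],(400,300),interpolation=cv2.INTER_CUBIC)
E
python3 - <<'E'
from h import *
s=r.sense();print(s["tcp_pos"],s["gripper_width"])
p=cap("wrist");pickle.dump(p,open("w6.pkl","wb"));crop(p,[.481,.065,.073],"w6")
print([(d["uv"],d["score"]) for d in spotter.find_in("nut_b",p)])
go([.446,.12,.205],-175.6)
E
```

```text
[0.44609279 0.0312466  0.2039967 ] 0.15757173925318718
crop origin 238 187
[([274.5, 193.6], 0.8)]
t [-0.0012 -0.0085  0.1182] a [-0.0005 -0.     -0.0001] a [ 9.995e-01 -2.000e-04  0.000e+00]
```

>>> play_rows(
  commands=[
    {"fingers":1,"tx":0,"ty":-0.004,"tz":0.05,"ax":0,"ay":0,"az":0},
    {"fingers":1,"tx":0,"ty":-0.008,"tz":0.1,"ax":0,"ay":0,"az":0},
    {"fingers":1,"tx":0,"ty":-0.0085,"tz":0.118,"ax":0,"ay":0,"az":0},
    {"fingers":1,"tx":0,"ty":-0.0085,"tz":0.118,"ax":0,"ay":0,"az":0},
    {"fingers":1,"tx":0,"ty":-0.0085,"tz":0.118,"ax":0,"ay":0,"az":0},
  ],
)

```text
time_s: 18.0
tcp_pos: [0.4458, 0.1206, 0.2041]
ee_rot: [[-0.001, -0.997, -0.077], [-0.0, -0.077, 0.997], [-1.0, 0.001, -0.0]]
wrist_force: [-0.0, -1.0, -1.7]
gripper_width: 0.161
```

>>> play_rows(
  commands=[
    {"fingers":1,"tx":0,"ty":0,"tz":0,"ax":0,"ay":0,"az":0},
    {"fingers":1,"tx":0,"ty":0,"tz":0,"ax":0,"ay":0,"az":0},
  ],
)

```text
time_s: 18.17
tcp_pos: [0.4458, 0.1197, 0.2042]
ee_rot: [[-0.0, -0.997, -0.075], [-0.0, -0.075, 0.997], [-1.0, 0.0, -0.0]]
wrist_force: [-0.2, 0.1, -2.1]
gripper_width: 0.16
```

```bash
python3 - <<'E'
from h import *
s=r.sense();print(s["tcp_pos"],s["gripper_width"])
p=cap("wrist");pickle.dump(p,open("w7.pkl","wb"));X=[.481,.065,.073];a=crop(p,X,"")
b=crop(pickle.load(open("w6.pkl","rb")),X,"")
# bottom row: full wrist view showing key
c=cv2.resize(p["image"][100:340,200:440],(300,300))
cv2.imwrite("pics/n67.png",np.hstack([b,a])[...,::-1])
E
```

```text
[0.44583839 0.11966036 0.20422769] 0.15990308929135516
crop origin 242 88
crop origin 238 187
```

View pics/n67.png

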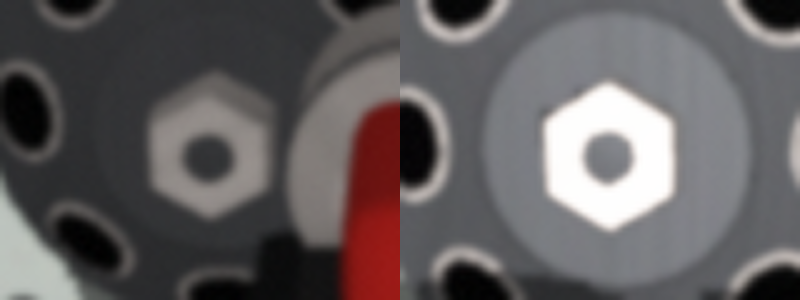

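```bash
python3 - <<'E'
from h import *
w=[pickle.load(open(f"w{i}.pkl","rb")) for i in(4,6,7)];uv=[(315.7,259.5),(279.8,219.),(283.7,119.2)]
for a,b in zip(w,uv): print(atz(a,b,.073))
X,e=tri(list(zip(w,uv)));print(X,e, tri(list(zip(w[1:],uv[1:]))))
p=w[2];M=np.linalg.inv(p["mount"])
q=dict(p);q["R"]=M[:3,:3];q["t"]=M[:3,3]   # tool coords
th=np.linspace(0,2*np.pi,60,endpoint=False)
rim=np.c_[np.full(60,.064),.017*np.cos(th),.017*np.sin(th)]
wing=[[a,b,c] for a in(-.028,.006) for b in(-.007,.007) for c in(-.023,.023)]
S=5;u0,v0=260,170
im=cv2.resize(p["image"][v0:v0+120,u0:u0+130],(650,600),interpolation=cv2.INTER_CUBIC)[...,::-1].copy()
for P,c in((rim,(255,255,0)),(wing,(0,255,0)),([[0,0,0],[.019,0,0]],(255,0,255))):
    for x in proj(q,P): cv2.circle(im,tuple(((x-[u0,v0])*S).astype(int).tolist()),2,c,-1)
cv2.imwrite("pics/key.png",im)
E
```

```text
[0.48004698 0.06563733 0.073     ]
[0.47999102 0.06622807 0.073     ]
[0.48032991 0.06584914 0.073     ]
[0.48011787 0.06590961 0.07300471] 0.00032630118135034786 (array([0.48003056, 0.06574174, 0.07430285]), np.float64(0.00016717147311181421))
```

View pics/key.png

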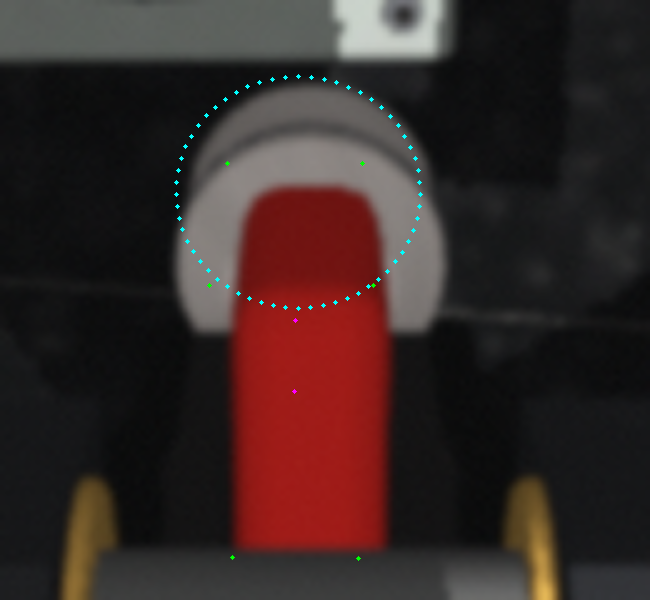

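```bash
python3 - <<'E'
from h import *
go([.4818,.0651,.146],-175.4)
E
```

```text
t [ 0.0777 -0.0423 -0.0762] a [-0.0016 -0.     -0.0001] a [ 9.984e-01 -1.000e-04  1.000e-04]
```

>>> play_rows(
  commands=[
    {"fingers":1,"tx":0,"ty":-0.02,"tz":-0.04,"ax":0,"ay":0,"az":0},
    {"fingers":1,"tx":0,"ty":-0.0423,"tz":-0.0762,"ax":0,"ay":0,"az":0},
    {"fingers":1,"tx":0.035,"ty":-0.0423,"tz":-0.0762,"ax":-0.0016,"ay":0,"az":0},
    {"fingers":1,"tx":0.07,"ty":-0.0423,"tz":-0.0762,"ax":-0.0016,"ay":0,"az":0},
    {"fingers":1,"tx":0.0777,"ty":-0.0423,"tz":-0.0762,"ax":-0.0016,"ay":0,"az":0},
  ],
)

```text
time_s: 18.63
tcp_pos: [0.4792, 0.064, 0.1423]
ee_rot: [[-0.008, -0.997, -0.078], [-0.002, -0.078, 0.997], [-1.0, 0.008, -0.002]]
wrist_force: [-1.5, -0.3, -3.1]
gripper_width: 0.157
```

>>> play_rows(
  commands=[
    {"fingers":1,"tx":0,"ty":0,"tz":0,"ax":0,"ay":0,"az":0},
    {"fingers":1,"tx":0,"ty":0,"tz":0,"ax":0,"ay":0,"az":0},
    {"fingers":1,"tx":0,"ty":0,"tz":0,"ax":0,"ay":0,"az":0},
    {"fingers":1,"tx":0,"ty":0,"tz":0,"ax":0,"ay":0,"az":0},
  ],
)

```text
time_s: 18.97
tcp_pos: [0.483, 0.0669, 0.1476]
ee_rot: [[0.003, -0.997, -0.083], [0.001, -0.083, 0.997], [-1.0, -0.003, 0.001]]
wrist_force: [-0.0, 0.3, -1.3]
gripper_width: 0.156
```

```bash
python3 - <<'E'
from h import *
s=r.sense();print(s["tcp_pos"],s["wrist_force"],s["gripper_width"]);go([.4818,.0651,.1245],-175.4)
E
```

```text
[0.48295155 0.06686978 0.14764991] [-3.45551727e-04  3.21719380e-01 -1.32812863e+00] 0.15555475244169653
t [ 0.0309  0.0018 -0.0023] a [0.0008 0.0003 0.001 ] a [-9.992e-01 -1.600e-03  4.000e-04]
```

>>> play_rows(
  commands=[
    {"fingers":1,"tx":0,"ty":0,"tz":0,"ax":0,"ay":0,"az":0},
    {"fingers":1,"tx":0,"ty":0,"tz":0,"ax":0,"ay":0,"az":0},
    {"fingers":1,"tx":0,"ty":0,"tz":0,"ax":0,"ay":0,"az":0},
    {"fingers":1,"tx":0,"ty":0,"tz":0,"ax":0,"ay":0,"az":0},
  ],
)

```text
time_s: 19.3
tcp_pos: [0.4821, 0.0664, 0.1463]
ee_rot: [[0.001, -0.997, -0.082], [0.0, -0.082, 0.997], [-1.0, -0.001, 0.0]]
wrist_force: [1.0, -0.4, -2.0]
gripper_width: 0.156
```

```bash
python3 - <<'E'
from h import *
s=r.sense();print(s["tcp_pos"],s["wrist_force"],s["gripper_width"]);go([.4818,.0651,.1245],-175.4)
E
```

```text
[0.48205212 0.06642518 0.14633139] [ 0.95755279 -0.36512986 -1.98346315] 0.15643265301327722
t [ 0.0291  0.0005 -0.0017] a [0.0006 0.0001 0.0002] a [-9.994e-01 -3.000e-04  1.000e-04]
```

Slow descent with the small lateral correction.

>>> play_rows(
  commands=[
    {"fingers":1,"tx":0,"ty":0.0005,"tz":-0.0017,"ax":0,"ay":0,"az":0},
    {"fingers":1,"tx":0.004,"ty":0.0005,"tz":-0.0017,"ax":0,"ay":0,"az":0},
    {"fingers":1,"tx":0.008,"ty":0.0005,"tz":-0.0017,"ax":0,"ay":0,"az":0},
    {"fingers":1,"tx":0.012,"ty":0.0005,"tz":-0.0017,"ax":0,"ay":0,"az":0},
    {"fingers":1,"tx":0.015,"ty":0.0005,"tz":-0.0017,"ax":0,"ay":0,"az":0},
  ],
)

```text
time_s: 19.72
tcp_pos: [0.4815, 0.0649, 0.1342]
ee_rot: [[-0.001, -0.997, -0.082], [-0.0, -0.082, 0.997], [-1.0, 0.001, -0.0]]
wrist_force: [0.3, 0.0, -1.5]
gripper_width: 0.159
```

>>> play_rows(
  commands=[
    {"fingers":1,"tx":0.001,"ty":0,"tz":0,"ax":0,"ay":0,"az":0},
    {"fingers":1,"tx":0.002,"ty":0,"tz":0,"ax":0,"ay":0,"az":0},
    {"fingers":1,"tx":0.003,"ty":0,"tz":0,"ax":0,"ay":0,"az":0},
    {"fingers":1,"tx":0.004,"ty":0,"tz":0,"ax":0,"ay":0,"az":0},
  ],
)

```text
time_s: 20.05
tcp_pos: [0.4817, 0.065, 0.1318]
ee_rot: [[0.0, -0.997, -0.082], [0.0, -0.082, 0.997], [-1.0, -0.0, 0.0]]
wrist_force: [0.1, -0.3, -1.0]
gripper_width: 0.157
```

>>> play_rows(
  commands=[
    {"fingers":1,"tx":0.003,"ty":0,"tz":0,"ax":0,"ay":0,"az":0},
    {"fingers":1,"tx":0.006,"ty":0,"tz":0,"ax":0,"ay":0,"az":0},
    {"fingers":1,"tx":0.008,"ty":0,"tz":0,"ax":0,"ay":0,"az":0},
    {"fingers":1,"tx":0.009,"ty":0,"tz":0,"ax":0,"ay":0,"az":0},
    {"fingers":1,"tx":0.0095,"ty":0,"tz":0,"ax":0,"ay":0,"az":0},
  ],
)

```text
time_s: 20.47
tcp_pos: [0.4816, 0.0649, 0.1245]
ee_rot: [[-0.0, -0.997, -0.082], [-0.0, -0.082, 0.997], [-1.0, 0.0, -0.0]]
wrist_force: [-0.4, 0.1, -2.5]
gripper_width: 0.16
```

>>> play_rows(
  commands=[
    {"fingers":1,"tx":0.0007,"ty":0,"tz":0,"ax":0,"ay":0,"az":0},
    {"fingers":1,"tx":0.0014,"ty":0,"tz":0,"ax":0,"ay":0,"az":0},
    {"fingers":1,"tx":0.0014,"ty":0,"tz":0,"ax":0,"ay":0,"az":0},
  ],
)

```text
time_s: 20.72
tcp_pos: [0.4818, 0.0649, 0.1242]
ee_rot: [[0.0, -0.997, -0.082], [-0.0, -0.082, 0.997], [-1.0, -0.0, -0.0]]
wrist_force: [-2.1, 0.2, 3.0]
gripper_width: 0.161
```

>>> play_rows(
  commands=[
    {"fingers":1,"tx":0.0007,"ty":0,"tz":0,"ax":0,"ay":0,"az":0},
    {"fingers":1,"tx":0.0014,"ty":0,"tz":0,"ax":0,"ay":0,"az":0},
    {"fingers":1,"tx":0.0014,"ty":0,"tz":0,"ax":0,"ay":0,"az":0},
    {"fingers":1,"tx":0.0014,"ty":0,"tz":0,"ax":0,"ay":0,"az":0},
    {"fingers":1,"tx":0.0014,"ty":0,"tz":0,"ax":0,"ay":0,"az":0},
  ],
)

```text
time_s: 21.13
tcp_pos: [0.482, 0.0649, 0.1242]
ee_rot: [[0.001, -0.997, -0.082], [-0.0, -0.082, 0.997], [-1.0, -0.001, -0.0]]
wrist_force: [-4.0, -0.6, 9.5]
gripper_width: 0.158
```

```bash
python3 - <<'E'
from h import *
s=r.sense();print(s["tcp_pos"],s["wrist_force"],s["gripper_width"],s["joint_velocities"].round(2))
v=viewer.capture("side")
for n in("key_blue","key_yellow","key_red","lock_knob","beaker","specimen_cup","iodine_dropper","petri_1"): print(n,[(np.round(d["uv"]).tolist(),round(d["score"],2)) for d in spotter.find_in(n,v)[:4]])
f=pickle.load(open("first.pkl","rb"))[0]["image"].astype(int);d=np.abs(v["image"].astype(int)-f).max(-1)
print("blue/yellow key area diff",(d[225:290,308:365]>40).mean(),"red spot",(d[225:290,370:400]>40).mean())
E
```

```text
[0.48196525 0.06491695 0.12415825] [-4.03144226 -0.63603231  9.50070776] 0.15796359522144954 [-0.03 -0.07  0.06  0.    0.11 -0.01]
key_blue [([321.0, 244.0], 0.75)]
key_yellow [([394.0, 241.0], 0.7), ([352.0, 222.0], 0.67), ([350.0, 255.0], 0.6)]
key_red [([207.0, 211.0], 0.58), ([246.0, 238.0], 0.48), ([312.0, 200.0], 0.35)]
lock_knob [([246.0, 237.0], 0.64)]
beaker []
specimen_cup [([301.0, 182.0], 0.91)]
iodine_dropper [([279.0, 173.0], 0.89)]
petri_1 [([454.0, 272.0], 0.93)]
blue/yellow key area diff 0.0 red spot 0.38051282051282054
```

```bash
python3 - <<'E'
from h import *
X=viewer.capture("side")["image"][222:246,236:272].astype(int);m=X[...,0]-X[...,1:].max(-1)
for v in(8,10,12,14): print(v+222,m[v].tolist())
E
```

```text
230 [-3, -1, -2, -3, -1, -2, -2, -2, -5, 1, 104, 167, 165, 162, 161, 162, 165, 151, 71, -3, -3, -1, 0, 0, 0, 0, 1, 1, 1, 2, 1, 1, 1, 0, 1, 1]
232 [-2, -2, -3, -3, -3, -3, -2, -1, -4, -7, 37, 114, 143, 156, 153, 145, 116, 90, 53, -6, -6, -3, -2, -3, -4, -3, -3, -3, -2, -2, -2, -2, -3, -4, -1, -1]
234 [-3, -3, 4, 8, 6, 0, 0, 2, 0, 0, 35, 83, 92, 95, 94, 92, 89, 81, 36, -8, -6, -5, -5, -5, -4, -5, -3, -3, -3, -3, -2, -2, -2, -3, -3, -3]
236 [-2, 4, 8, 4, 7, 13, 10, 2, 0, 0, 19, 68, 96, 98, 97, 93, 89, 80, 67, 72, 76, 77, 75, 53, 54, 45, 20, 19, 19, 15, 6, 5, 4, 3, -1, -2]
```

```bash
python3 - <<'E'
from station import r,job
s=r.sense();print(s["time_s"],s["tcp_pos"],s["wrist_force"],s["gripper_width"]);print(job.finish_job())
E
```

```text
21.6333 [0.48195128 0.06490542 0.12414964] [-3.86131082  0.15980692  9.11582431] 0.15949421802255248
the job is handed in; nothing more can be done
None
```

I handed the job in at 21.6 s of robot time, with the lock pushed to a hard stop and the red key seated on the dark rotor's nut. `finish_job()` gave no verdict.

**Lock:**
- My first grip missed the knob and closed in front of it, because the fingertips reach about level with the TCP rather than 19 mm ahead. I lowered the tool and pushed the lock in.
- I pushed a second time with closed fingers. Both pushes ended at a hard stop at about 27 N.
- **Doubt:** the travel I measured is only about 27.3 mm from the side camera and 28 mm from the TCP, short of the full 30 mm and close to the 27 mm limit. The final knob position, taken from finger contact, agrees with the red/green boundary of the slide's indicator. I took this to mean the slide started about 2 mm in, but I could not prove it.

**Choice of key:** I did not try the keys one by one as you asked. The nut measured about 21.5 mm across flats in the wrist camera, so blue (18.5 mm opening) cannot fit. Red (23.5 mm) went on first time, and yellow is bigger.

**Key on the nut:**
- The rim went down with no resistance until the tool height matched the hub top (TCP at 0.1242 m), then carried about 10 N.
- The tool is vertical, and the grip opening of 0.16 matches the 14 mm wing.
- The wrist camera was about 1.7 mm off sideways. I corrected for that from its view of the held key.

**Other things on the bench:**
- The area around the blue and yellow keys is unchanged from the first side picture.
- The cup, dropper and petri dish are still in view, but I did not compare their positions with the start.
- The beaker was not detected in the last side picture, so I could not check it. The arm never worked near it.

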